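# Scrape the chips off the bench drill's table into the pan

## Robot

A 6-joint arm with a two-finger parallel gripper is mounted at the origin on the work surface. World frame = base frame: x ahead of the robot, y to its left, z up, the work surface at z = 0. Lengths are in m, angles in rad, forces in N, time in s.
With the tool pointing down it reaches from about 0.35 to 0.8 m from the base axis. Payload 7.3 kg.
Tool frame: the origin (TCP) lies at the very end of the fingers, on their centre line; the grasp point (between the pads) lies bot.hold_point_z behind it (bot.hold_point_z is the distance from the TCP to the grasp point, in m); z points along the fingers, y is the direction in which the jaws open and shut (so a half turn about z gives the same grasp; the last joint's range is limited). The gripper opens to 85 mm and grips with 20 to 120 N. Pads are 22 mm wide; open, the fingers measure 114 mm over their backs; the gripper's body (76 mm by 85 mm) begins 54 mm behind the grasp point. The pads swing forward as they close: fully open they stand 13 mm farther back than shut.
Start: joints at [1.104, 0.342, 1.524, -0, 1.275, -0.146], TCP at [0.166, 0.498, 0.231] pointing down, gripper open.
Joint ranges: [-2.53, 2.53], [-0.77, 2.02], [0.04, 2.7], [-1, 4.14], [0.28, 2.66], [-3.11, 3.11]. Speed limits (rad/s): [2.57, 2.57, 3.14, 3.14, 3.14, 3.14].

## Interface

Orientations are given as a unit quaternion [w, x, y, z].
In Python, from bench import bot gives the robot as it stands.
- The arm moves only by the tool servo_tool, never from a script. Its arguments are lists of equal length, an entry for each row: "dp": the shift along the tool's x, y, z in cm, a list of three; "rotation": the turn, a rotation vector about the tool's x, y, z in rad, a list of three; "fingers": the closure, from 0 (fully open) to 1 (shut). A call has 1 to 20 rows; each row is the pose to reach, as a shift and turn from the pose commanded when the call began, along the tool's axes at that moment; what a row does not reach only later rows make up. A row lasts 1/8 s, in which the tool goes at most 62.5 mm and 10.7 degrees, less where a joint would pass 70% of its speed; a pose out of reach is approached as far as the arm can. A call with a gripper value outside its range is refused whole. The fingers move at their own pace and stop on an object; the grip force is fixed at half the most. Time passes only in rows, so rows that repeat a pose let the fingers close. It gives the time, the measured TCP pose, the force and the opening at its end, in the units of the state.
- bot.state(): the state, without advancing time (a new reading comes with each control period).
- bot.get_image(name): name is "side" or "top" or "wrist"; returns a dict with "image" (400x640x3 uint8, blue, green, red), "camera_matrix" (3x3 intrinsics, pixels), "xyz" and "rotation" of the camera in the world. Camera axes: x right, y down, z forward; pixel columns grow to the right and rows downward; lengths in m; the calibration is good to about 2 mm. A picture is of the moment at which its call begins. There is no depth.
- bot.job_done(): hands the job in, once; it reports no verdict.
The state is a dict: "time": time; "joints": joint angles; "qvel": joint speeds; "joint_efforts": joint torques, N m; "position": TCP position; "tool_rot": TCP orientation; "contact_force": force on the tool from outside, world axes, zero at the start; "ft_torque": the same for the moment, N m; "gripper_width": finger opening in m.
Only numpy, scipy, OpenCV 4.12 (cv2) and the standard library are available. Lean on these libraries where they do the work, as an engineer would, in place of code of your own. Each camera call takes 0.05 s, during which the arm holds its last target.

## Task

Take the scraper from its rest and push all six brass chips off the drill's table into the chip pan under its front edge, working with the scraper and never with the fingers. Then stand the scraper back flat on its rest and let go of it. Keep clear of the drill's head, chuck and drill, and leave the other tools where they are.

Things in the scene. Friction and masses are not known exactly. Their poses are not given: they have to be found in the camera images.
- scraper: The scraper: aluminium block with a white nylon sole, 110 mm long (y), 32 deep (x), 28 high (z), standing on its sole, about 0.32 kg (varies). One straight wooden handle rises from the middle of its top, leaning 40 degrees from vertical towards the block's -x. The block's upright long faces are flat and push the chips. Origin: centre of the sole; z up, y along the block.
- scraper_grip (a point): Where the scraper's handle is gripped: middle of the handle, 29 mm to -x of the sole's centre and 67 mm above the sole, 52 mm up the handle from the block. The handle is 24 mm wide across y (flat sides facing +y and -y), 28 mm thick the other way, ends 36 mm beyond this point. Axes as scraper (they are the block's, not tilted with the handle).
- scraper_foot (a point): Centre of the scraper's sole (its underside); axes of the block as for scraper.
- rest_floor (a point): The scraper's rest: a fixed shallow plywood tray on the bench, 76 x 166 mm outside (x, y), 64 x 154 mm inside, rim 14 mm above the bench. This point is the centre of its inner floor, 6 mm above the bench. Its axes point as the scraper's do at the start, within 0.1 rad.
- drill_table (a point): Centre of the top of the bench drill's fixed table: a plain ground iron plate 220 x 220 mm, 18 mm thick, top 100 mm above the bench, with a flush round plug; no rims, slots or holes. z up; x points back to the column (60 mm thick, axis 195 mm from here); -x to the front edge, under which the pan stands.
- drill_head: The drill's fixed head. Origin on the bench under the spindle, 5 mm to +x of the table's centre, axes as the table's. Heights above the table: drill tip 218 mm, chuck (43 mm thick) 258 mm, head 360 mm (120 mm wide in y, front 70 to 95 mm ahead of the spindle), widening to 190 mm at 500 mm and reaching back past the column. Come in leaning, under it, from the front (-x).
- pan_floor (a point): The chip pan: an open sheet-steel pan 140 x 270 mm outside (x, y), walls 4 mm thick and 40 mm high, loose on the bench (0.8 kg), one long side tucked 12 to 18 mm under the table's front (-x) edge and nearly parallel to it. This point is the centre of its inner floor, 4 mm above the bench.
- chip0: A coarse loose brass chip: a curled strip about 20 to 30 mm across, 6.5 to 9 mm high, 4 mm thick, 10 g. Origin: the middle of its underside; z up at the start.
- chip1: Another loose brass chip, like chip0.
- chip2: Another loose brass chip, like chip0.
- chip3: Another loose brass chip, like chip0.
- chip4: Another loose brass chip, like chip0.
- chip5: Another loose brass chip, like chip0.
- cutter: Bystander: big spiral milling cutter, 50 mm thick, 130 mm high, standing on its shank on the bench; origin under its centre.
- magnet_square: Bystander: flat triangular magnetic welding square, 110 mm legs, 22 mm high; origin at its foot.
- pliers: Bystander: pliers lying on the bench, 160 mm long along its x, 16 mm high; origin near the pivot.
- oil_can: Bystander: oil can 72 mm thick, 118 mm high, with a thin spout rising to 180 mm; origin under its centre.
- brush: Bystander: bench brush 220 mm long, lying along its x; origin under its middle.

How it is judged:
On the way, in this order (a step that is already met when the one before it is completed fails the run):
1. the scraper is picked up from its rest (z of scraper_foot in the frame of rest_floor above 0.03 m), for 0.2 s.
2. all six chips are in the pan (x of chip0 in the frame of pan_floor between -0.066 and 0.066 m and y of chip0 in the frame of pan_floor between -0.131 and 0.131 m and z of chip0 in the frame of pan_floor between -0.004 and 0.034 m and x of chip1 in the frame of pan_floor between -0.066 and 0.066 m and y of chip1 in the frame of pan_floor between -0.131 and 0.131 m and z of chip1 in the frame of pan_floor between -0.004 and 0.034 m and x of chip2 in the frame of pan_floor between -0.066 and 0.066 m and y of chip2 in the frame of pan_floor between -0.131 and 0.131 m and z of chip2 in the frame of pan_floor between -0.004 and 0.034 m and x of chip3 in the frame of pan_floor between -0.066 and 0.066 m and y of chip3 in the frame of pan_floor between -0.131 and 0.131 m and z of chip3 in the frame of pan_floor between -0.004 and 0.034 m and x of chip4 in the frame of pan_floor between -0.066 and 0.066 m and y of chip4 in the frame of pan_floor between -0.131 and 0.131 m and z of chip4 in the frame of pan_floor between -0.004 and 0.034 m and x of chip5 in the frame of pan_floor between -0.066 and 0.066 m and y of chip5 in the frame of pan_floor between -0.131 and 0.131 m and z of chip5 in the frame of pan_floor between -0.004 and 0.034 m), for 0.3 s.
At the end, for the whole second after the job is handed in: All six chips lie inside the pan, below its rim and at rest; the scraper stands flat on its sole on the floor of its rest (upright within 0.08 rad, sole within 5 mm of the floor's height and its centre within 30 mm of the middle), released and at rest (all of step 2 and linear speed of each of chip0, chip1, chip2, chip3, chip4, chip5 below 0.03 m/s and z of scraper_foot in the frame of rest_floor below 0.005 m and horizontal distance between scraper_foot and rest_floor below 0.03 m and angle between scraper_foot's own z axis and vertical below 0.08 rad and linear speed of scraper below 0.02 m/s); the robot touches nothing.
It fails at once if the fingers or the arm touch a chip (contact force between any of the fingers, the arm and chip0 above 0.5 N or contact force between any of the fingers, the arm and chip1 above 0.5 N or contact force between any of the fingers, the arm and chip2 above 0.5 N or contact force between any of the fingers, the arm and chip3 above 0.5 N or contact force between any of the fingers, the arm and chip4 above 0.5 N or contact force between any of the fingers, the arm and chip5 above 0.5 N).
It fails at once if the drill's head, chuck or drill is knocked (contact force between any of the fingers, the arm, scraper and drill_head above 3 N).
It fails at once if another tool is moved more than 40 mm (distance of any of cutter, magnet_square, pliers, oil_can, brush from where it was at the start of the episode above 0.04 m).
It also fails if it takes over 59 s, if anything falls off the work surface, if the arm or the gripper's body presses on something with over 40 N, if the wrist force passes 120 N, or if a joint passes its speed limit or range.

## Working session

There is one attempt and no reset: what is moved stays moved. The work goes in short steps, Python scripts to look and compute and a tool call to move; the robot and the scene stay as the last step left them, time stands still between calls to the robot, and variables do not carry over. Pictures are saved under pics/ and viewed, and the job is handed in when it is done.

Besides the shell and the picture viewer there is one more tool, called after "Emit:" as a command line: name --argument value ..., lists and objects as JSON in quotes. servo_tool: Moves the arm, as the interface text tells. Its arguments: {"type":"object","properties":{"dp":{"type":"array","items":{"type":"array","items":{"type":"number"}}},"rotation":{"type":"array","items":{"type":"array","items":{"type":"number"}}},"fingers":{"type":"array","items":{"type":"number"}}},"required":["dp","rotation","fingers"]}

```bash
ls; mkdir -p pics
python3 - <<'E'
from bench import bot
import cv2
print(bot.state()); print(bot.hold_point_z)
for n in("side","top","wrist"):
    d=bot.get_image(n); cv2.imwrite(f"pics/{n}0.png",d["image"]); print(n,d["camera_matrix"],d["xyz"],d["rotation"])
E
```

```text
pics
{'time': 0.0, 'joints': array([ 1.10404833e+00,  3.42734914e-01,  1.52502987e+00, -3.75876613e-05,
        1.27539732e+00, -1.46022821e-01]), 'qvel': array([-0.00020735,  0.00026493,  0.0008658 , -0.00141695, -0.00041875,
        0.00046002]), 'joint_efforts': array([ 2.41712805e-03, -4.33690846e+01, -2.46011299e+01,  9.09570599e-05,
        7.56091409e-03, -7.13449822e-06]), 'position': array([0.16532444, 0.49786038, 0.23061515]), 'tool_rot': array([-2.19545795e-04,  1.59670691e-01,  9.87170023e-01, -7.53601547e-04]), 'contact_force': array([-0.02333483, -0.75972602,  0.51915798]), 'ft_torque': array([-0.00296873,  0.02525906, -0.00857041]), 'gripper_width': 0.08512129340952024}
0.0187
side [[474.17336353   0.         323.88600701]
 [  0.         474.17336353 205.25501095]
 [  0.           0.           1.        ]] [ 0.11274927 -0.91700975  1.12954199] [-0.34691404  0.9129038  -0.19780781  0.08443564]
top [[446.20688033   0.         315.2412165 ]
 [  0.         446.20688033 198.85358787]
 [  0.           0.           1.        ]] [ 0.31133181 -0.09713292  1.46932566] [-0.05508548  0.70564984 -0.70470661  0.04911707]
wrist [[286.04787292   0.         315.99724073]
 [  0.         286.04787292 200.46867531]
 [  0.           0.           1.        ]] [0.08493432 0.52545369 0.37393731] [0.13535931 0.79952066 0.57719495 0.09638756]
```

View pics/side0.png

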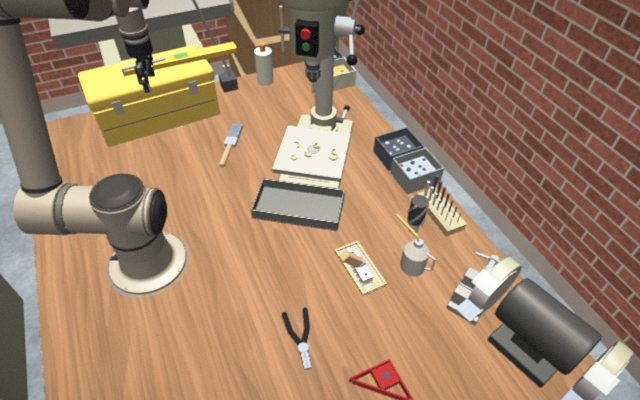

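View pics/top0.png

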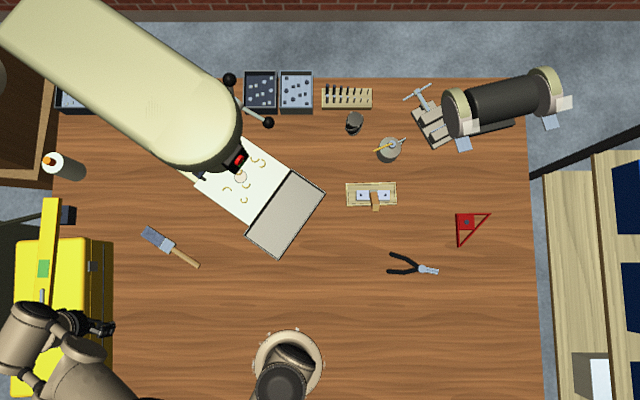

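View pics/wrist0.png

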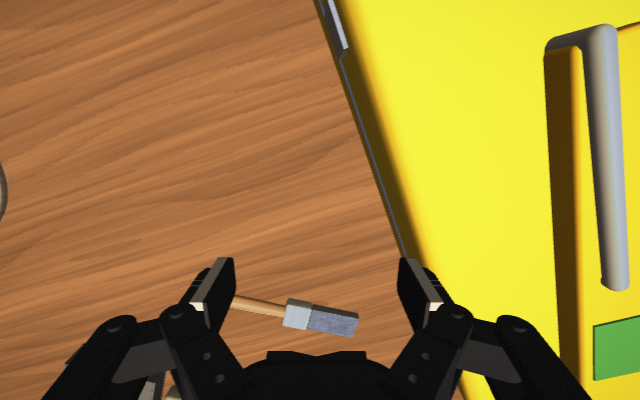

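```bash
cat > h.py <<'E'
import numpy as np, cv2
from scipy.spatial.transform import Rotation as R
from bench import bot
def rot(q): return R.from_quat([q[1],q[2],q[3],q[0]]).as_matrix()
class Cam:
    def __init__(s,n,save=None):
        d=bot.get_image(n); s.im=d["image"]; s.K=np.array(d["camera_matrix"]); s.c=np.array(d["xyz"]); s.R=rot(d["rotation"])
        if save: cv2.imwrite(f"pics/{save}.png",s.im)
    def ray(s,uv):
        v=s.R@np.linalg.solve(s.K,np.array([uv[0],uv[1],1.])); return v/np.linalg.norm(v)
    def plane(s,uv,z):
        v=s.ray(uv); return s.c+v*(z-s.c[2])/v[2]
    def proj(s,p):
        q=s.K@(s.R.T@(np.array(p)-s.c)); return q[:2]/q[2]
    def crop(s,x0,y0,x1,y1,k,name):
        cv2.imwrite(f"pics/{name}.png",cv2.resize(s.im[y0:y1,x0:x1],None,fx=k,fy=k,interpolation=cv2.INTER_CUBIC))
def tri(c1,u1,c2,u2):
    A=[];b=[]
    for c,u in((c1,u1),(c2,u2)):
        v=c.ray(u); P=np.eye(3)-np.outer(v,v); A.append(P); b.append(P@c.c)
    p=np.linalg.solve(sum(A),sum(b)); return p,[np.linalg.norm(a@p-bb) for a,bb in zip(A,b)]
E
python3 - <<'E'
from h import *
t=Cam("top"); s=Cam("side")
for uv in ((372,195),(288,215),(230,180)): print(t.plane(uv,0.0))
for uv in ((360,267),(298,205),(313,150)): print(s.plane(uv,0.0))
t.crop(170,130,420,270,3,"t_c"); s.crop(240,110,400,300,3,"s_c")
E
```

```text
[ 0.54274613 -0.27346506  0.        ]
[0.47549165 0.00566739 0.        ]
[0.59339352 0.20169222 0.        ]
[ 0.54945801 -0.26513253  0.        ]
[0.47940622 0.02720724 0.        ]
[0.6301012  0.24850143 0.        ]
```

View pics/t_c.png

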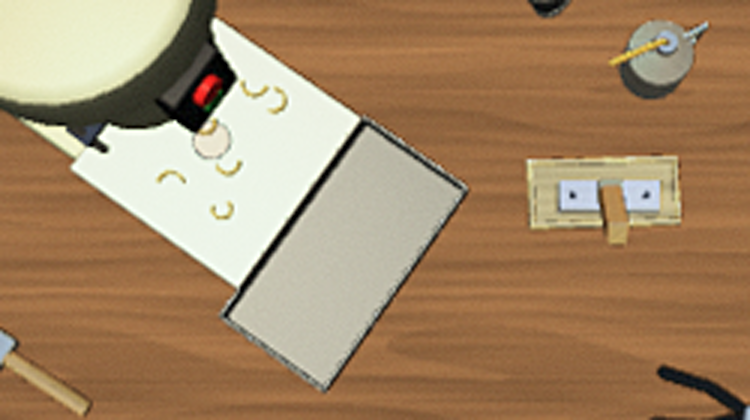

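View pics/s_c.png

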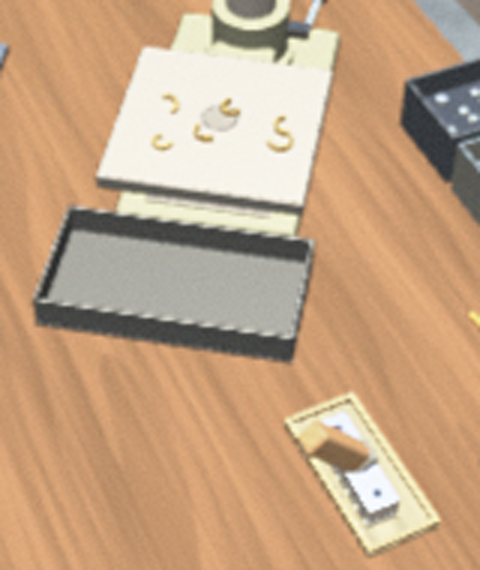

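```bash
python3 - <<'E'
from h import *
t=Cam("top"); s=Cam("side")
print("table(side) z=.1")
c=[]
for uv in ((148,48),(331,70),(301,205),(98,182)):
    u=(uv[0]/3+240,uv[1]/3+110); p=s.plane(u,.1); c.append(p); print(np.round(p,4))
for i in range(4): print(np.linalg.norm(c[i]-c[(i+1)%4]))
print("centre",np.mean(c,0))
print("side ax", c[0]-c[3], c[1]-c[2], c[3]-c[2])
print("table(top)")
for uv in ((217,18),(363,118),(240,291),(72,167)):
    u=(uv[0]/3+170,uv[1]/3+130); print(np.round(t.plane(u,.1),4))
# HSV masks: wooden tray in top
for cam,n in((t,"top"),(s,"side")):
    print(n,"pan z=.04")
P=[((369,118),(466,188),(324,390),(222,316))]
c=[t.plane((u/3+170,v/3+130),.04) for u,v in P[0]]
for i in range(4): print(np.round(c[i],4),np.linalg.norm(c[i]-c[(i+1)%4]))
print(np.mean(c,0))
c=[s.plane((u/3+240,v/3+110),.04) for u,v in ((313,240),(295,335),(37,300),(72,208))]
for i in range(4): print(np.round(c[i],4),np.linalg.norm(c[i]-c[(i+1)%4]))
print(np.mean(c,0))
print("rest z=.014")
c=[t.plane((u/3+170,v/3+130),.014) for u,v in ((528,159),(678,155),(681,223),(529,228))]
for i in range(4): print(np.round(c[i],4),np.linalg.norm(c[i]-c[(i+1)%4]))
print(np.mean(c,0))
c=[s.plane((u/3+240,v/3+110),.014) for u,v in ((285,420),(354,394),(440,520),(370,551))]
for i in range(4): print(np.round(c[i],4),np.linalg.norm(c[i]-c[(i+1)%4]))
print(np.mean(c,0))
print("block top z=.034")
c=[t.plane((u/3+170,v/3+130),.034) for u,v in ((559,180),(661,180),(661,209),(559,210))]
for i in range(4): print(np.round(c[i],4),np.linalg.norm(c[i]-c[(i+1)%4]))
print(np.mean(c,0))
E
python3 - <<'E'
from h import *
t=Cam("top"); s=Cam("side")
t.crop(335,170,410,225,10,"t_r"); s.crop(325,230,395,300,8,"s_r")
E
```

```text
table(side) z=.1
[0.5601 0.2903 0.1   ]
[0.7339 0.1717 0.1   ]
[ 0.6082 -0.0077  0.1   ]
[0.4304 0.1078 0.1   ]
0.21039870285324785
0.2189714610478875
0.21199691250361188
0.22386383030697565
centre [0.58317488 0.14050923 0.1       ]
side ax [0.12968522 0.18247399 0.        ] [0.12566671 0.179322   0.        ] [-0.17780035  0.11545444  0.        ]
table(top)
[0.7163 0.1464 0.1   ]
[ 0.6083 -0.0092  0.1   ]
[0.4271 0.1153 0.1   ]
[0.5562 0.2934 0.1   ]
top pan z=.04
side pan z=.04
[ 0.6213 -0.0119  0.04  ] 0.1309197427588666
[ 0.544  -0.1175  0.04  ] 0.2639334014590948
[0.3273 0.0331 0.04  ] 0.135008880121196
[0.4054 0.1432 0.04  ] 0.2658353084835055
[0.47448712 0.01172194 0.04      ]
[ 0.6256 -0.0069  0.04  ] 0.13312384556392118
[ 0.5508 -0.117   0.04  ] 0.26470572304207557
[0.3315 0.0313 0.04  ] 0.13446084731189886
[0.4091 0.1411 0.04  ] 0.26227222516587156
[0.47925734 0.01213728 0.04      ]
rest z=.014
[ 0.5807 -0.1864  0.014 ] 0.1655779228181002
[ 0.5853 -0.3519  0.014 ] 0.0757559038465768
[ 0.5095 -0.3533  0.014 ] 0.166562072456011
[ 0.5039 -0.1869  0.014 ] 0.07685462625779867
[ 0.54485973 -0.26963686  0.014     ]
[ 0.5052 -0.1906  0.014 ] 0.07599402810615208
[ 0.5812 -0.1898  0.014 ] 0.16170647405878757
[ 0.586  -0.3514  0.014 ] 0.07428948216586197
[ 0.5118 -0.354   0.014 ] 0.16352187227760803
[ 0.54607336 -0.27143086  0.014     ]
block top z=.034
[ 0.5539 -0.2187  0.034 ] 0.11066099287918621
[ 0.5539 -0.3293  0.034 ] 0.03183156672614753
[ 0.5221 -0.3286  0.034 ] 0.11032451727247922
[ 0.5209 -0.2183  0.034 ] 0.0329401193270231
[ 0.53769485 -0.27370627  0.034     ]
```

View pics/t_r.png

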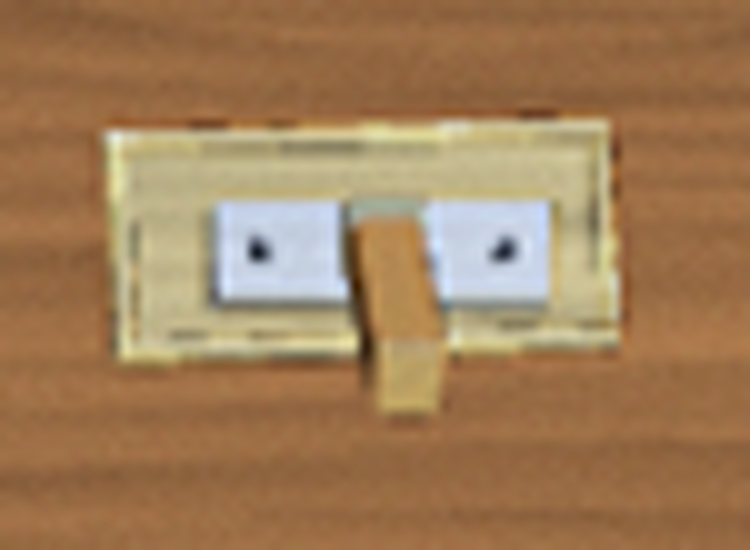

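View pics/s_r.png

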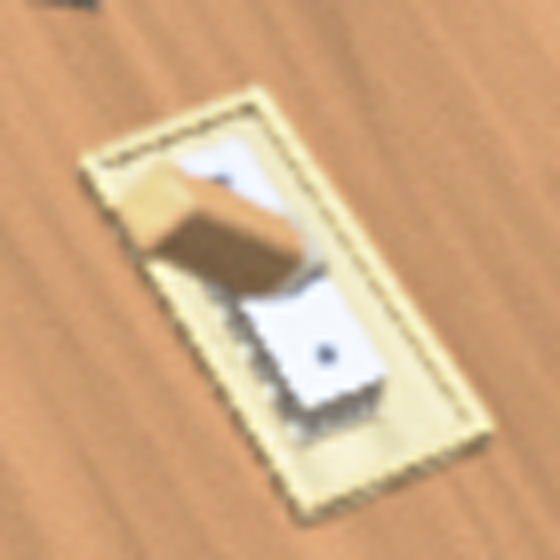

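```bash
cat >> h.py <<'E'
TY=None
E
python3 - <<'E'
from h import *
print([a for a in dir(bot) if not a.startswith('_')])
t=Cam("top"); s=Cam("side")
# fit table frame from side corners (z=.1) and top corners averaged
S=np.array([[.5601,.2903],[.7339,.1717],[.6082,-.0077],[.4304,.1078]])
# order: back-left, back-right, front-right, front-left
c=S.mean(0); L=np.array([[.11,.11],[.11,-.11],[-.11,-.11],[-.11,.11]])
H=L.T@(S-c); U,_,V=np.linalg.svd(H); Rr=(U@V).T; yaw=np.arctan2(Rr[1,0],Rr[0,0]); print("side yaw",yaw,c,np.round((L@Rr.T+c-S)*1000,1))
# top: front corners trustworthy
f=np.array([[.6083,-.0092],[.4271,.1153]]); d=f[1]-f[0]; yy=np.arctan2(d[1],d[0])-np.pi/2; ce=f.mean(0)+.11*np.array([np.cos(yy),np.sin(yy)]); print("top",yy,ce)
ce=f.mean(0)
for cam in(s,t):
  hsv=cv2.cvtColor(cam.im,cv2.COLOR_BGR2HSV)
  m=((hsv[...,0]>12)&(hsv[...,0]<32)&(hsv[...,1]>75)).astype(np.uint8)
  # restrict to table quad
  q=np.array([cam.proj([*(c+Rr@(l*.95)),.1]) for l in L]).astype(np.int32)
  mm=np.zeros_like(m); cv2.fillPoly(mm,[q],1); m&=mm
  n,lab,st,cen=cv2.connectedComponentsWithStats(m)
  for i in range(1,n):
    if st[i,4]<4: continue
    p=cam.plane(cen[i],.104)[:2]; print(np.round(cen[i],1),st[i,4],np.round(p,3),"table xy mm",np.round(Rr.T@(p-c)*1000))
s.crop(265,120,360,185,8,"s_t")
E
```

```text
['Unreachable', 'get_image', 'hold_point_z', 'job_done', 'state']
side yaw 0.969491093971738 [0.58315  0.140525] [[-5.4  3.2]
 [ 2.2 -2.7]
 [ 3.4 -4.7]
 [-0.2  4.2]]
top 0.9687900966831688 [0.57999269 0.14371213]
[297.1 143.4] 8 [0.548 0.192] table xy mm [22. 58.]
[315.9 145.6] 16 [0.6   0.157] table xy mm [23. -4.]
[333.  151.8] 12 [0.638 0.107] table xy mm [  4. -64.]
[307.2 154.8] 13 [0.556 0.127] table xy mm [-26.  15.]
[292.7 157.5] 11 [0.509 0.135] table xy mm [-47.  58.]
[333.  158.6] 9 [0.624 0.078] table xy mm [-28. -69.]
[253.9 159.9] 14 [0.638 0.107] table xy mm [  4. -64.]
[262.5 163.6] 17 [0.626 0.08 ] table xy mm [-26. -69.]
[238.9 172.9] 15 [0.596 0.153] table xy mm [18. -3.]
[215. 172.] 5 [0.599 0.228] table xy mm [81. 37.]
[245.8 186.2] 13 [0.554 0.131] table xy mm [-25.  19.]
[226.5 188.1] 12 [0.548 0.191] table xy mm [21. 57.]
[243.7 200.1] 15 [0.51  0.136] table xy mm [-45.  58.]
```

View pics/s_t.png

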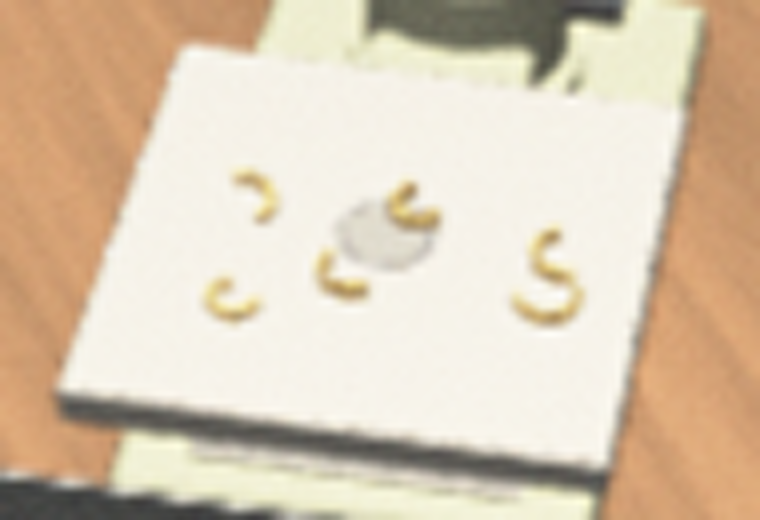

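```bash
cat >> h.py <<'E'
TC=np.array([.5815,.142,.1]); TYAW=.969
def pose(heading,lean):
    """tool rotation matrix: tool z points heading-wards & down, lean from vertical; tool x to the low/front side"""
    ch,sh=np.cos(heading),np.sin(heading); f=np.array([ch,sh,0])
    z=np.sin(lean)*f+np.array([0,0,-np.cos(lean)]); x=-np.cos(lean)*f+np.array([0,0,-np.sin(lean)])
    return np.column_stack([x,np.cross(z,x),z])
def go(p,Rm,st=None):
    st=st or bot.state(); R0=rot(st["tool_rot"]); p0=np.array(st["position"])
    dp=R0.T@(np.array(p)-p0)*100; rv=R.from_matrix(R0.T@Rm).as_rotvec()
    print("dp cm",np.round(dp,2),"rot",np.round(rv,3),"| dist cm",round(float(np.linalg.norm(dp)),1),"ang deg",round(float(np.degrees(np.linalg.norm(rv))),1)); return dp,rv
def footTCP(foot,heading,lean,hp=bot.hold_point_z):
    f=np.array([np.cos(heading),np.sin(heading),0]); return np.array(foot)-.029*f+np.array([0,0,.067])+pose(heading,lean)[:,2]*hp
def T2W(x,y,z=0): 
    c,s=np.cos(TYAW),np.sin(TYAW); return TC+np.array([c*x-s*y,s*x+c*y,z])
E
python3 - <<'E'
from h import *
t=Cam("top"); s=Cam("side")
for u in ((362.5,281.25),(373.1,277.5)): print(s.plane(u,.034))
print("switch",t.plane((238,160),.65))
L=np.radians(50)
g=footTCP([.5385,-.273,.006],0,L); print("graspTCP",g,"pre",g-.10*pose(0,L)[:,2])
go([.37,.10,.17],pose(-.2,.2)); go([.30,-.273,.20],pose(0,L))
E
```

```text
[ 0.52082818 -0.32879778  0.034     ]
[ 0.55296601 -0.33004615  0.034     ]
switch [0.50694494 0.05555743 0.65      ]
graspTCP [ 0.52382503 -0.273       0.06097987] pre [ 0.44722059 -0.273       0.12525863]
dp cm [-31.96 -31.35   6.13] rot [-0.012 -0.2   -0.12 ] | dist cm 45.2 ang deg 13.4
dp cm [-37.08 -68.95   3.12] rot [-0.14  -0.865 -0.3  ] | dist cm 78.4 ang deg 53.1
```

Emit:
servo_tool --dp '[[-32,-31.3,6],[-32,-31.3,6],[-32,-31.3,6],[-32,-31.3,6],[-32,-31.3,6],[-32,-31.3,6],[-32,-31.3,6],[-32,-31.3,6]]' --rotation '[[0,-0.2,-0.12],[0,-0.2,-0.12],[0,-0.2,-0.12],[0,-0.2,-0.12],[0,-0.2,-0.12],[0,-0.2,-0.12],[0,-0.2,-0.12],[0,-0.2,-0.12]]' --fingers '[0,0,0,0,0,0,0,0]'

```text
time: 1.65
position: [0.3717, 0.0969, 0.1712]
tool_rot: [0.099, 0.103, 0.99, -0.016]
contact_force: [-0.4, 0.4, -0.9]
gripper_width: 0.0855
```

Run:
```python
from h import *
print(bot.state()["joints"]); L=np.radians(50)
g=footTCP([.538,-.2735,.006],0,L); z=pose(0,L)[:,2]
go([.40,-.15,.19],pose(0,L)); go(g-.10*z,pose(0,L))
```

```text
[ 0.11661414  0.06489842  2.09502821 -0.1042928   0.79825053 -1.18165367]
dp cm [ -8.02 -23.6    0.  ] rot [-0.119 -0.671 -0.176] | dist cm 24.9 ang deg 40.3
dp cm [-13.69 -34.64   7.89] rot [-0.119 -0.671 -0.176] | dist cm 38.1 ang deg 40.3
```

Emit:
servo_tool --dp '[[-5,-12,2],[-13.7,-34.6,7.9],[-13.7,-34.6,7.9],[-13.7,-34.6,7.9],[-13.7,-34.6,7.9],[-13.7,-34.6,7.9],[-13.7,-34.6,7.9],[-13.7,-34.6,7.9],[-13.7,-34.6,7.9],[-13.7,-34.6,7.9]]' --rotation '[[-0.06,-0.3,-0.09],[-0.12,-0.67,-0.176],[-0.12,-0.67,-0.176],[-0.12,-0.67,-0.176],[-0.12,-0.67,-0.176],[-0.12,-0.67,-0.176],[-0.12,-0.67,-0.176],[-0.12,-0.67,-0.176],[-0.12,-0.67,-0.176],[-0.12,-0.67,-0.176]]' --fingers '[0,0,0,0,0,0,0,0,0,0]'

```text
time: 2.9
position: [0.4709, -0.1546, 0.2638]
tool_rot: [0.389, 0.013, 0.921, -0.001]
contact_force: [-0.4, 0.5, -0.2]
gripper_width: 0.0854
```

Run:
```python
from h import *
print(bot.state()["joints"]); L=np.radians(50)
g=footTCP([.538,-.2735,.006],0,L); z=pose(0,L)[:,2]
go(g-.10*z,pose(0,L)); go(g,pose(0,L))
w=Cam("wrist","w1"); s=Cam("side","s1")
print(w.proj([.509,-.2735,.073]), w.c)
```

```text
[-0.8170799  -0.02754016  2.17652835  1.02569178  0.64485345 -3.10452231]
dp cm [ 11.33 -12.06   8.08] rot [-0.013 -0.074 -0.023] | dist cm 18.4 ang deg 4.5
dp cm [ 10.59 -11.92  18.05] rot [-0.013 -0.074 -0.023] | dist cm 24.1 ang deg 4.5
[193.73970905  76.31996698] [ 0.30944163 -0.15017784  0.3034292 ]
```

View pics/w1.png

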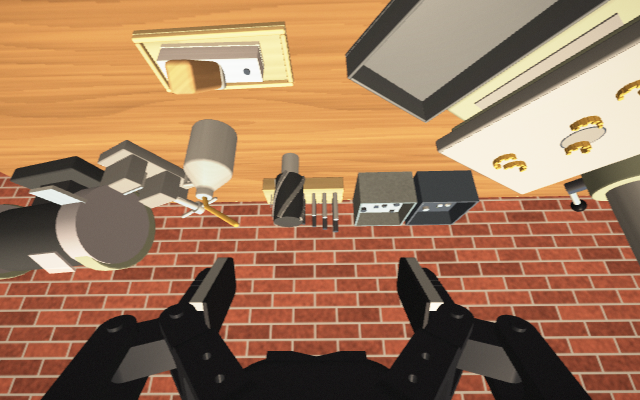

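View pics/s1.png

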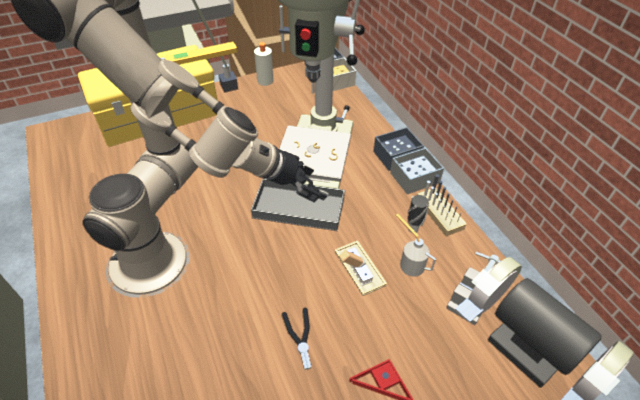

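```bash
cat > kin.py <<'E'
from h import *
from itertools import product
from scipy.optimize import least_squares
D=[([1.10404833,.342734914,1.52502987,-3.7e-5,1.27539732,-.146022821],[.16532444,.49786038,.23061515],[-2.19545795e-04,1.59670691e-01,9.87170023e-01,-7.53601547e-04]),
([0.11661414,0.06489842,2.09502821,-0.1042928,0.79825053,-1.18165367],[.3717,.0969,.1712],[0.099,.103,.99,-.016])]
st=bot.state(); D.append((st["joints"],st["position"],st["tool_rot"]))
def ax(a,t): return R.from_rotvec(np.array(a)*t).as_matrix()
Z=[0,0,1];Y=[0,1,0]
def chain(q,s):
    a=ax(Z,q[0]*s[0]);b=a@ax(Y,q[1]*s[1]);c=b@ax(Y,q[2]*s[2]);d=c@ax(Z,q[3]*s[3]);e=d@ax(Y,q[4]*s[4]);f=e@ax(Z,q[5]*s[5]); return a,b,c,d,e,f
if __name__=="__main__":
  for s in product([1],[1],[1],[1,-1],[1],[1,-1]):
    C=[chain(q,s)[5].T@rot(r) for q,p,r in D]
    print(s,[round(float(np.degrees(np.linalg.norm(R.from_matrix(C[0].T@c).as_rotvec()))),2) for c in C]); print(np.round(C[0],3))
E
python3 kin.py
```

```text
(1, 1, 1, 1, 1, 1) [0.0, 0.07, 0.0]
[[ 0. -1.  0.]
 [ 1.  0. -0.]
 [ 0.  0.  1.]]
(1, 1, 1, 1, 1, -1) [0.0, 118.63, 20.99]
[[ 0.288 -0.958 -0.   ]
 [ 0.958  0.288 -0.   ]
 [ 0.     0.     1.   ]]
(1, 1, 1, -1, 1, 1) [0.0, 11.9, 117.6]
[[ 0. -1.  0.]
 [ 1.  0. -0.]
 [ 0.  0.  1.]]
(1, 1, 1, -1, 1, -1) [0.0, 127.14, 134.75]
[[ 0.288 -0.958 -0.   ]
 [ 0.958  0.288 -0.   ]
 [ 0.     0.     1.   ]]
```

```bash
cat >> kin.py <<'E'
S=(1,1,1,1,1,1); RC=ax(Z,np.pi/2)
def fk(q,P):
    a,b,c,d,e,f=chain(q,S); h,y,l2,l3,l6=P[:5]; xe=P[5] if len(P)>5 else 0
    return np.array([0,0,h])+a@[0,y,0]+b@[0,0,l2]+c@[0,0,l3]+e@[xe,0,l6], f@RC
def res(P): return np.concatenate([fk(q,P)[0]-p for q,p,r in D])
if __name__=="__main__":
  r=least_squares(res,[.3,.07,.4,.4,.25]); print(r.x,np.round(r.fun*1000,1))
  r=least_squares(res,[.3,.07,.4,.4,.25,0]); print(r.x,np.round(r.fun*1000,1))
E
python3 kin.py | tail -4
```

```text
[ 0.958  0.288 -0.   ]
 [ 0.     0.     1.   ]]
[0.12750925 0.07665625 0.54630721 0.34999867 0.31166995] [-0.8 -1.  -2.7  3.4  0.8  1.6 -1.4  0.5  1.1]
[0.12884637 0.07593694 0.54488447 0.3585564  0.3066225  0.00714232] [ 0.1 -0.8 -0.1  2.6 -0.1  0.4 -0.6  1.9 -0.3]
```

```bash
cat > ik.py <<'E'
from kin import *
P=np.array([.12885,.07594,.54488,.35856,.30662,.00714])
lo=np.array([-2.53,-.77,.04,-1,.28,-3.11]);hi=np.array([2.53,2.02,2.7,4.14,2.66,3.11])
rng=np.random.default_rng(0)
def ik(p,Rm,n=12,seeds=()):
    best=None
    for k in range(n+len(seeds)):
        q0=seeds[k] if k<len(seeds) else lo+(hi-lo)*rng.random(6)
        def f(q):
            a,b=fk(q,P); return np.concatenate([(a-p)*3,R.from_matrix(Rm.T@b).as_rotvec()])
        r=least_squares(f,np.clip(q0,lo+.01,hi-.01),bounds=(lo,hi),max_nfev=60)
        if r.cost<1e-7:
            m=np.min(np.minimum(r.x-lo,hi-r.x))
            if best is None or m>best[0]: best=(m,r.x)
    return best
E
cat > plan.py <<'E'
from ik import *
F=ax(Z,np.pi)
for flip in(0,1):
  for Ld in(30,40,50,60):
    L=np.radians(Ld)
    out=[]
    for foot,hd in [([.538,-.2735,.006],0),([.538,-.2735,.106],0)]+[(T2W(x,y,z),TYAW+dh) for x,y,z,dh in [(60,28,25,0),(60,28,0,0),(-110,28,0,0),(30,-64,0,0),(60,28,0,-.25),(-110,-64,0,0),(-110,-64,0,-.25)] for x,y,z in [(x/1000,y/1000,z/1000)]]:
        Rm=pose(hd,L)
        p=footTCP(foot,hd,L)
        b=ik(p,Rm@F if flip else Rm)
        out.append("none" if b is None else f"{b[0]:.2f}")
    print(flip,Ld,out,flush=True)
E
time python3 plan.py
```

```text
0 30 ['0.13', '0.23', '0.14', '0.08', '0.23', '0.02', '0.29', '0.20', '0.00']
0 40 ['0.25', '0.18', '0.15', '0.23', '0.54', '0.22', '0.11', '0.45', '0.36']
0 50 ['0.41', '0.40', '0.51', '0.52', '0.48', '0.52', '0.31', '0.69', '0.56']
0 60 ['0.32', '0.42', '0.60', '0.57', '0.41', '0.74', '0.42', '0.65', '0.47']
1 30 ['0.16', '0.36', '0.52', '0.47', '0.57', '0.59', '0.29', '0.65', '0.49']
1 40 ['0.25', '0.32', '0.48', '0.45', '0.56', '0.57', '0.23', '0.69', '0.50']
1 50 ['0.41', '0.40', '0.54', '0.52', '0.48', '0.62', '0.31', '0.72', '0.56']
1 60 ['0.32', '0.42', '0.60', '0.57', '0.41', '0.74', '0.42', '0.65', '0.47']
real	0m43.460s
user	0m43.214s
sys	0m0.137s
```

```bash
cat > plan2.py <<'E'
from ik import *
F=ax(Z,np.pi)
print(np.round(bot.state()["joints"],2))
for flip in(0,1):
    L=np.radians(50)
    for foot,hd in [([.538,-.2735,.006],0),([.538,-.2735,.106],0)]+[(T2W(x,y,z),TYAW+dh) for x,y,z,dh in [(60,28,25,0),(-110,28,0,0),(30,-64,0,0),(-110,-64,0,0)] for x,y,z in [(x/1000,y/1000,z/1000)]]:
        Rm=pose(hd,L); Rm=Rm@F if flip else Rm
        p=footTCP(foot,hd,L); S=[]
        for k in range(14):
            b=ik(p,Rm,1)
            if b is not None and not any(np.allclose(b[1],s,atol=.02) for s in S): S.append(b[1])
        print(flip,np.round(p,2),[list(np.round(s,2)) for s in S],flush=True)
E
python3 plan2.py
```

```text
[-0.82 -0.02  2.17  1.03  0.64 -3.1 ]
0 [ 0.52 -0.27  0.06] [[np.float64(-0.96), np.float64(0.54), np.float64(2.29), np.float64(1.91), np.float64(0.73), np.float64(1.95)]]
0 [ 0.52 -0.27  0.16] [[np.float64(-0.97), np.float64(0.34), np.float64(2.17), np.float64(1.52), np.float64(0.68), np.float64(2.45)]]
0 [0.58 0.2  0.18] [[np.float64(-0.18), np.float64(0.38), np.float64(2.0), np.float64(1.28), np.float64(0.82), np.float64(2.6)]]
0 [0.49 0.06 0.15] [[np.float64(-0.58), np.float64(0.33), np.float64(2.22), np.float64(1.14), np.float64(1.0), np.float64(2.3)]]
0 [0.64 0.12 0.15] [[np.float64(-0.3), np.float64(0.51), np.float64(1.86), np.float64(1.2), np.float64(0.9), np.float64(2.59)]]
0 [0.56 0.   0.15] [[np.float64(-0.59), np.float64(0.45), np.float64(1.98), np.float64(1.08), np.float64(1.05), np.float64(2.42)]]
1 [ 0.52 -0.27  0.06] [[np.float64(-0.96), np.float64(0.54), np.float64(2.29), np.float64(1.91), np.float64(0.73), np.float64(-1.2)]]
1 [ 0.52 -0.27  0.16] [[np.float64(-0.97), np.float64(0.34), np.float64(2.17), np.float64(1.52), np.float64(0.68), np.float64(-0.69)]]
1 [0.58 0.2  0.18] [[np.float64(-0.18), np.float64(0.38), np.float64(2.0), np.float64(1.28), np.float64(0.82), np.float64(-0.54)]]
1 [0.49 0.06 0.15] [[np.float64(-0.58), np.float64(0.33), np.float64(2.22), np.float64(1.14), np.float64(1.0), np.float64(-0.84)]]
1 [0.64 0.12 0.15] [[np.float64(-0.3), np.float64(0.51), np.float64(1.86), np.float64(1.2), np.float64(0.9), np.float64(-0.56)]]
1 [0.56 0.   0.15] [[np.float64(-0.59), np.float64(0.45), np.float64(1.98), np.float64(1.08), np.float64(1.05), np.float64(-0.72)]]
```

Emit:
servo_tool --dp '[[6,-6,4],[6,-6,4],[6,-6,4],[6,-6,4],[6,-6,4],[6,-6,4],[6,-6,4],[6,-6,4],[6,-6,4],[6,-6,4],[6,-6,4],[6,-6,4],[6,-6,4],[6,-6,4],[6,-6,4]]' --rotation '[[0,0,2.7],[0,0,2.7],[0,0,2.7],[0,0,2.7],[0,0,2.7],[0,0,2.7],[0,0,2.7],[0,0,2.7],[0,0,2.7],[0,0,2.7],[0,0,2.7],[0,0,2.7],[0,0,2.7],[0,0,2.7],[0,0,2.7]]' --fingers '[0,0,0,0,0,0,0,0,0,0,0,0,0,0,0]'

```text
time: 4.88
position: [0.4554, -0.2109, 0.1906]
tool_rot: [0.084, 0.902, 0.188, 0.378]
contact_force: [0.3, 0.4, 0.6]
gripper_width: 0.0854
```

Run:
```python
from h import *
st=bot.state(); print(np.round(st["joints"],2),st["position"]); L=np.radians(50)
g=footTCP([.538,-.2735,.006],0,L); z=pose(0,L)[:,2]
dp,rv=go(g-.10*z,pose(0,L)); a=np.linalg.norm(rv); print("complement",np.round(rv/a*(a-2*np.pi),3))
```

```text
[-0.98  0.16  2.24  1.29  0.66 -0.87] [ 0.45540984 -0.21090941  0.19058671]
dp cm [-7.34  3.57  4.01] rot [-0.107 -0.009 -2.725] | dist cm 9.1 ang deg 156.2
complement [0.14  0.012 3.553]
```

Emit:
servo_tool --dp '[[-7.3,3.6,4],[-7.3,3.6,4],[-7.3,3.6,4],[-7.3,3.6,4],[-7.3,3.6,4],[-7.3,3.6,4],[-7.3,3.6,4],[-7.3,3.6,4],[-7.3,3.6,4],[-7.3,3.6,4],[-7.3,3.6,4],[-7.3,3.6,4]]' --rotation '[[0.1,0,2.3],[0.1,0,2.3],[0.1,0,2.3],[0.1,0,2.3],[0.1,0,2.3],[0.1,0,2.3],[0.1,0,2.3],[0.1,0,2.3],[0.1,0,2.3],[0.1,0,2.3],[0.1,0,2.3],[0.1,0,2.3]]' --fingers '[0,0,0,0,0,0,0,0,0,0,0,0]'

```text
time: 6.38
position: [0.4473, -0.2739, 0.1259]
tool_rot: [0.341, -0.561, 0.718, -0.231]
contact_force: [-0.6, -0.3, 0.2]
gripper_width: 0.0855
```

```bash
cat > pg.py <<'E'
from h import *
st=bot.state(); print(np.round(st["joints"],2),st["position"]); L=np.radians(50)
g=footTCP([.538,-.2735,.006],0,L); z=pose(0,L)[:,2]
go(g-.10*z,pose(0,L)); go(g,pose(0,L))
E
python3 pg.py
```

```text
[-1.15  0.41  2.21  1.43  0.79  1.02] [ 0.44729759 -0.27393701  0.12590173]
dp cm [-0.02  0.09  0.  ] rot [0.06  0.011 1.302] | dist cm 0.1 ang deg 74.7
dp cm [ 0.4  -0.28  9.99] rot [0.06  0.011 1.302] | dist cm 10.0 ang deg 74.7
```

Emit:
servo_tool --dp '[[0,0.1,0],[0,0.1,0],[0,0.1,0],[0,0.1,0],[0,0.1,0],[0,0.1,0],[0,0.1,0],[0,0.1,0]]' --rotation '[[0.06,0.01,1.3],[0.06,0.01,1.3],[0.06,0.01,1.3],[0.06,0.01,1.3],[0.06,0.01,1.3],[0.06,0.01,1.3],[0.06,0.01,1.3],[0.06,0.01,1.3]]' --fingers '[0,0,0,0,0,0,0,0]'

```text
time: 7.38
position: [0.4467, -0.2736, 0.1252]
tool_rot: [0.423, -0.005, 0.906, -0.002]
contact_force: [0.9, 0.0, 0.1]
gripper_width: 0.0855
```

```bash
python3 pg.py
python3 - <<'E'
from h import *
w=Cam("wrist","w2"); print(w.proj([.509,-.2735,.073])); s=Cam("side","s2"); s.crop(240,150,440,320,4,"s2c")
E
```

```text
[-1.15  0.42  2.26  1.56  0.78  2.19] [ 0.44667155 -0.27363404  0.1252228 ]
dp cm [-0.01  0.01  0.  ] rot [0.001 0.001 0.01 ] | dist cm 0.0 ang deg 0.6
dp cm [ 0.01  0.01 10.  ] rot [0.001 0.001 0.01 ] | dist cm 10.0 ang deg 0.6
[315.23718327 207.52524255]
```

View pics/w2.png

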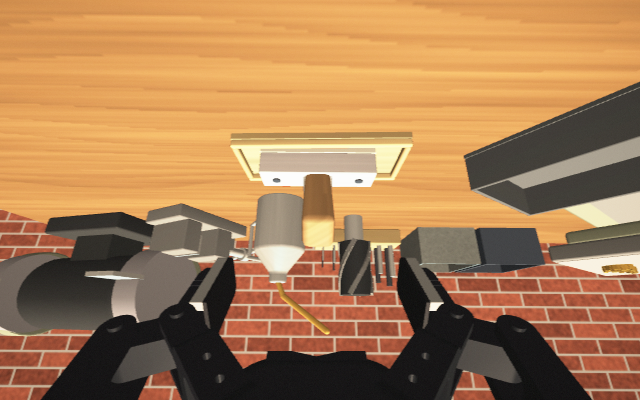

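View pics/s2c.png

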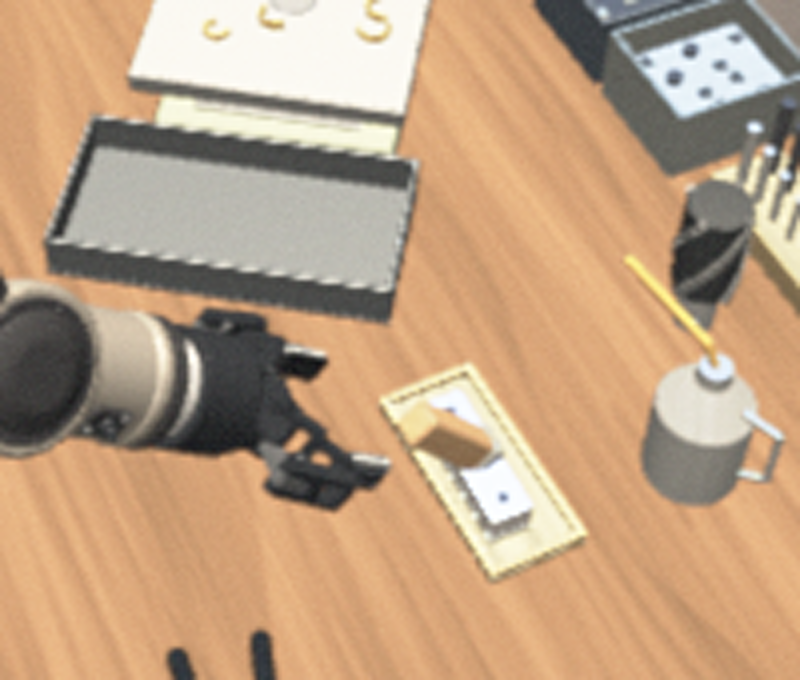

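Emit:
servo_tool --dp '[[0,0,5],[0,0,10],[0,0,10],[0,0,10],[0,0,10],[0,0,10],[0,0,10],[0,0,10],[0,0,10]]' --rotation '[[0,0,0.01],[0,0,0.01],[0,0,0.01],[0,0,0.01],[0,0,0.01],[0,0,0.01],[0,0,0.01],[0,0,0.01],[0,0,0.01]]' --fingers '[0,0,0,1,1,1,1,1,1]'

```text
time: 8.6
position: [0.5231, -0.2747, 0.0621]
tool_rot: [0.424, 0.001, 0.906, -0.0]
contact_force: [-5.3, 0.7, 6.0]
gripper_width: 0.0233
```

```bash
python3 pg.py
python3 - <<'E'
from h import *
print(bot.state()["gripper_width"],bot.state()["contact_force"])
w=Cam("wrist","w3"); s=Cam("side"); s.crop(240,150,440,320,4,"s3c")
E
```

```text
[-0.97  0.62  2.16  1.85  0.72  2.03] [ 0.52313819 -0.27465868  0.06208162]
dp cm [ 0.04  0.11 -9.92] rot [-0.001  0.003 -0.002] | dist cm 9.9 ang deg 0.2
dp cm [0.07 0.12 0.08] rot [-0.001  0.003 -0.002] | dist cm 0.2 ang deg 0.2
0.023274484501006422 [-5.26341488  0.67562589  5.99432754]
```

View pics/s3c.png

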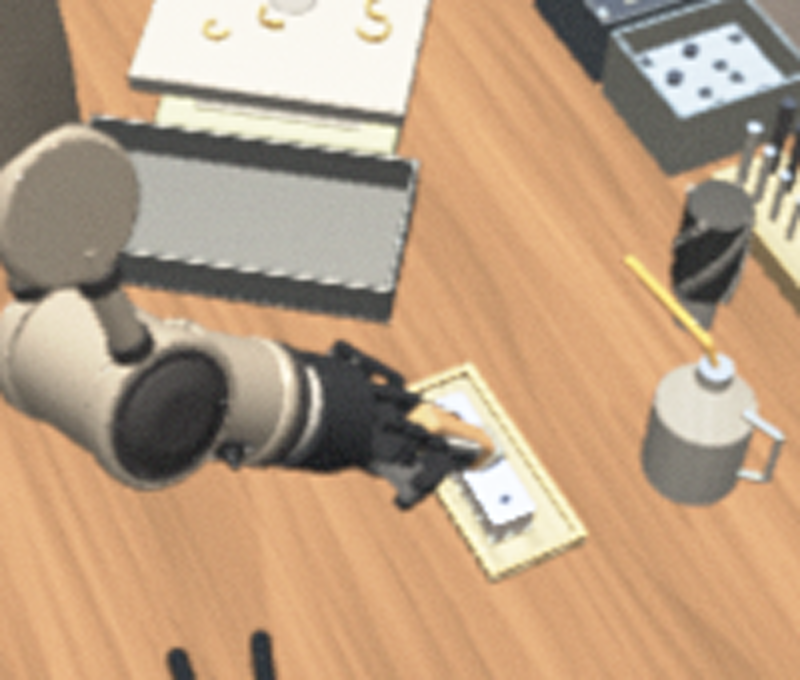

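View pics/w3.png

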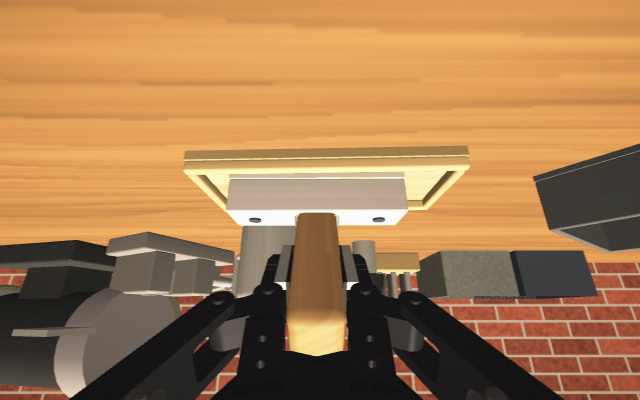

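```bash
cat >> h.py <<'E'
OFF=np.array([.0149,.0012,-.0561]); LEAN=np.radians(50)
def tcp_for(foot,hd):
    c,s=np.cos(hd),np.sin(hd); return np.array(foot)-np.array([c*OFF[0]-s*OFF[1],s*OFF[0]+c*OFF[1],OFF[2]])
def footnow(st=None):
    st=st or bot.state(); Rm=rot(st["tool_rot"]); y=Rm[:,1]; hd=np.arctan2(-y[0],y[1]); c,s=np.cos(hd),np.sin(hd)
    f=np.array(st["position"])+np.array([c*OFF[0]-s*OFF[1],s*OFF[0]+c*OFF[1],OFF[2]])
    d=f-TC; c,s=np.cos(TYAW),np.sin(TYAW)
    print("t",round(st["time"],2),"foot W",np.round(f,4),"table mm",np.round([1e3*(c*d[0]+s*d[1]),1e3*(-s*d[0]+c*d[1]),1e3*d[2]],1),"hd",round(float(hd),3),"zx lean",np.round(np.degrees(np.arccos(-Rm[2,2])),2),"F",np.round(st["contact_force"],1),"w",round(st["gripper_width"],4),"j",np.round(st["joints"],2))
def gotab(x,y,z,dh=0): return go(tcp_for(T2W(x/1e3,y/1e3,z/1e3),TYAW+dh),pose(TYAW+dh,LEAN))
E
python3 - <<'E'
from h import *
footnow(); st=bot.state(); p=np.array(st["position"])
go(p+[-.0,0,.09],pose(0,LEAN)); gotab(-150,28,45)
E
```

```text
t 8.7 foot W [ 0.538  -0.2735  0.006 ] table mm [-367.1 -199.4  -94. ] hd -0.002 zx lean 50.16 F [-5.7  1.4  7.4] w 0.0235 j [-0.97  0.62  2.16  1.85  0.72  2.03]
dp cm [-6.91  0.01 -5.77] rot [-0.001  0.003 -0.002] | dist cm 9.0 ang deg 0.2
dp cm [ -6.97  29.59 -13.32] rot [-0.744  0.003 -0.623] | dist cm 33.2 ang deg 55.6
```

Emit:
servo_tool --dp '[[-2.3,0,-1.9],[-4.6,0,-3.9],[-6.9,0,-5.8],[-6.9,0,-5.8]]' --rotation '[[0,0,0],[0,0,0],[0,0,0],[0,0,0]]' --fingers '[1,1,1,1]'

```text
time: 9.2
position: [0.5232, -0.2753, 0.153]
tool_rot: [0.424, 0.0, 0.906, -0.002]
contact_force: [0.6, -0.2, -3.6]
gripper_width: 0.0236
```

Run:
```python
from h import *
footnow(); gotab(-150,28,45)
w=Cam("wrist","w4"); s=Cam("side"); s.crop(240,150,440,320,4,"s4c")
```

```text
t 9.2 foot W [ 0.5381 -0.2741  0.0969] table mm [-367.6 -199.8   -3.1] hd -0.001 zx lean 50.18 F [ 0.6 -0.2 -3.6] w 0.0236 j [-0.97  0.41  2.1   1.53  0.68  2.44]
dp cm [-0.07 29.63 -7.56] rot [-0.746  0.002 -0.621] | dist cm 30.6 ang deg 55.6
```

View pics/w4.png

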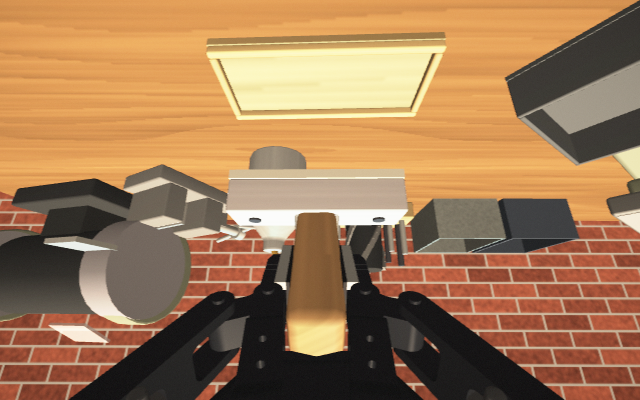

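View pics/s4c.png

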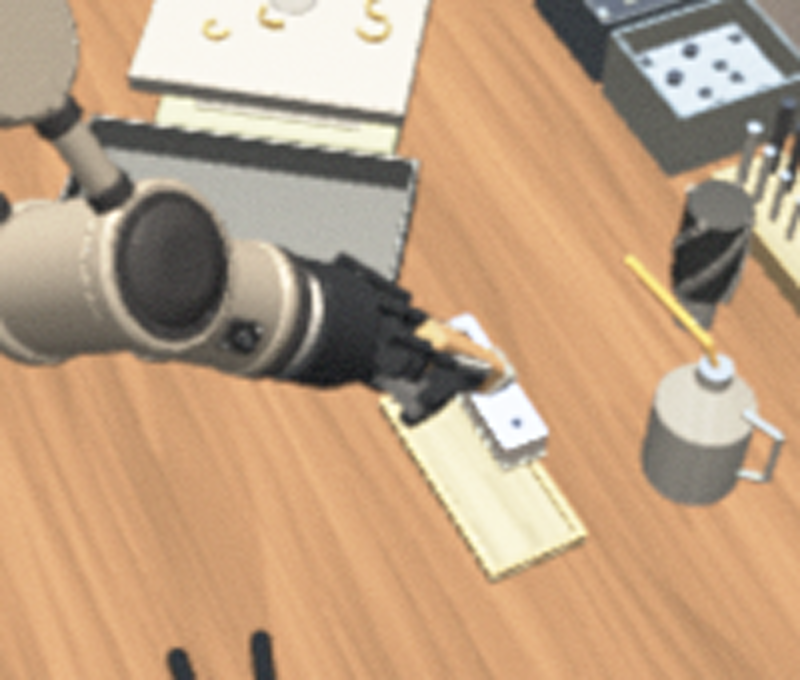

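Emit:
servo_tool --dp '[[-3,1,-2.5],[-2,10,-4],[-1,20,-6],[-0.1,29.6,-7.6],[-0.1,29.6,-7.6],[-0.1,29.6,-7.6],[-0.1,29.6,-7.6],[-0.1,29.6,-7.6],[-0.1,29.6,-7.6],[-0.1,29.6,-7.6]]' --rotation '[[0,0,0],[-0.25,0,-0.2],[-0.5,0,-0.4],[-0.746,0.002,-0.621],[-0.746,0.002,-0.621],[-0.746,0.002,-0.621],[-0.746,0.002,-0.621],[-0.746,0.002,-0.621],[-0.746,0.002,-0.621],[-0.746,0.002,-0.621]]' --fingers '[1,1,1,1,1,1,1,1,1,1]'

```text
time: 10.55
position: [0.4659, 0.0209, 0.201]
tool_rot: [0.374, -0.421, 0.802, 0.199]
contact_force: [-0.3, 0.8, -3.9]
gripper_width: 0.0237
```

Run:
```python
from h import *
footnow(); gotab(-150,28,45); gotab(62,28,28); gotab(62,28,0)
w=Cam("wrist","w5"); s=Cam("side","s5");
```

```text
t 10.55 foot W [0.4733 0.0339 0.1449] table mm [-150.4   27.9   44.9] hd 0.967 zx lean 50.12 F [-0.3  0.8 -3.9] w 0.0237 j [-0.7   0.28  2.1   0.99  1.14  2.43]
dp cm [-0.03  0.    0.02] rot [ 0.001  0.002 -0.004] | dist cm 0.0 ang deg 0.3
dp cm [-12.32   0.03  17.38] rot [ 0.001  0.002 -0.004] | dist cm 21.3 ang deg 0.3
dp cm [-10.17   0.02  19.18] rot [ 0.001  0.002 -0.004] | dist cm 21.7 ang deg 0.3
```

View pics/w5.png

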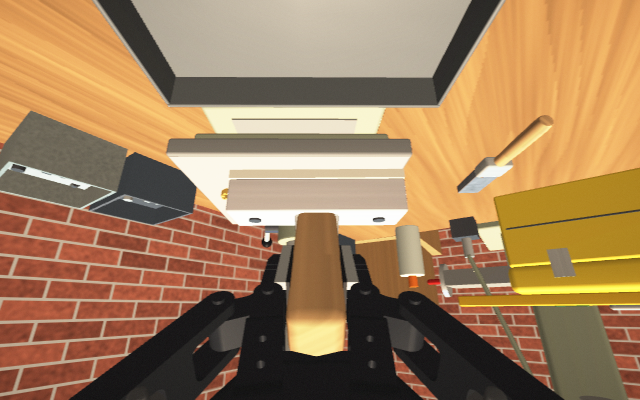

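View pics/s5.png

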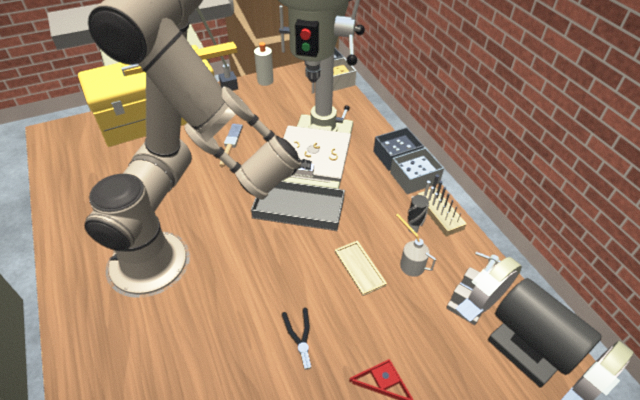

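Run:
```python
from ik import *
def pts(q):
    a,b,c,d,e,f=chain(q,S); sh=np.array([0,0,P[0]]); s2=sh+a@[0,P[1],0]; el=s2+b@[0,0,P[2]]; el0=sh+b@[0,0,P[2]]; wr=el+c@[0,0,P[3]]
    return el0,el,wr,fk(q,P)[0]
q=bot.state()["joints"]
def tf(p):
    d=p-TC; c,s=np.cos(TYAW),np.sin(TYAW); return np.round([1e3*(c*d[0]+s*d[1]),1e3*(-s*d[0]+c*d[1]),1e3*d[2]])
for x,y,z in((-150,28,45),(62,28,28),(62,28,0),(40,-64,0),(-120,-64,0)):
    b=ik(tcp_for(T2W(x/1e3,y/1e3,z/1e3),TYAW),pose(TYAW,LEAN),0,[q]); q=b[1]
    print((x,y,z),np.round(q,2),[list(tf(p)) for p in pts(q)])
```

```text
(-150, 28, 45) [-0.69  0.24  2.16  1.01  1.13  2.41] [[np.float64(-457.0), np.float64(270.0), np.float64(558.0)], [np.float64(-382.0), np.float64(264.0), np.float64(558.0)], [np.float64(-403.0), np.float64(21.0), np.float64(295.0)], [np.float64(-165.0), np.float64(27.0), np.float64(101.0)]]
(62, 28, 28) [-0.17  0.38  1.99  1.26  0.82  2.62] [[np.float64(-363.0), np.float64(217.0), np.float64(535.0)], [np.float64(-294.0), np.float64(248.0), np.float64(535.0)], [np.float64(-190.0), np.float64(21.0), np.float64(278.0)], [np.float64(47.0), np.float64(27.0), np.float64(84.0)]]
(62, 28, 0) [-0.17  0.42  2.03  1.34  0.8   2.51] [[np.float64(-354.0), np.float64(197.0), np.float64(527.0)], [np.float64(-285.0), np.float64(229.0), np.float64(527.0)], [np.float64(-190.0), np.float64(21.0), np.float64(250.0)], [np.float64(47.0), np.float64(27.0), np.float64(56.0)]]
(40, -64, 0) [-0.28  0.51  1.85  1.2   0.9   2.6 ] [[np.float64(-363.0), np.float64(146.0), np.float64(504.0)], [np.float64(-291.0), np.float64(169.0), np.float64(504.0)], [np.float64(-212.0), np.float64(-71.0), np.float64(250.0)], [np.float64(25.0), np.float64(-65.0), np.float64(56.0)]]
(-120, -64, 0) [-0.61  0.44  1.98  1.07  1.07  2.42] [[np.float64(-448.0), np.float64(164.0), np.float64(521.0)], [np.float64(-372.0), np.float64(164.0), np.float64(521.0)], [np.float64(-373.0), np.float64(-71.0), np.float64(250.0)], [np.float64(-135.0), np.float64(-65.0), np.float64(56.0)]]
```

Emit:
servo_tool --dp '[[-2,0,4],[-4.5,0,8],[-7,0,11],[-9.5,0,14],[-12.3,0,17.4],[-12.3,0,17.4],[-12.3,0,17.4]]' --rotation '[[0,0,0],[0,0,0],[0,0,0],[0,0,0],[0,0,0],[0,0,0],[0,0,0]]' --fingers '[1,1,1,1,1,1,1]'

```text
time: 11.52
position: [0.5855, 0.1966, 0.1834]
tool_rot: [0.374, -0.421, 0.802, 0.199]
contact_force: [-0.5, -0.8, -4.2]
gripper_width: 0.0235
```

Run:
```python
from h import *
footnow(); gotab(62,28,28); gotab(62,28,2); gotab(62,28,0)
w=Cam("wrist","w6"); s=Cam("side"); s.crop(240,80,400,220,5,"s6c")
```

```text
t 11.53 foot W [0.5929 0.2095 0.1273] table mm [62.1 28.8 27.3] hd 0.97 zx lean 50.08 F [-0.5 -0.8 -4.2] w 0.0235 j [-0.18  0.42  1.93  1.25  0.83  2.65]
dp cm [-0.04 -0.08 -0.05] rot [ 0.003  0.001 -0.003] | dist cm 0.1 ang deg 0.3
dp cm [ 1.95 -0.09  1.62] rot [ 0.003  0.001 -0.003] | dist cm 2.5 ang deg 0.3
dp cm [ 2.11 -0.09  1.74] rot [ 0.003  0.001 -0.003] | dist cm 2.7 ang deg 0.3
```

View pics/w6.png

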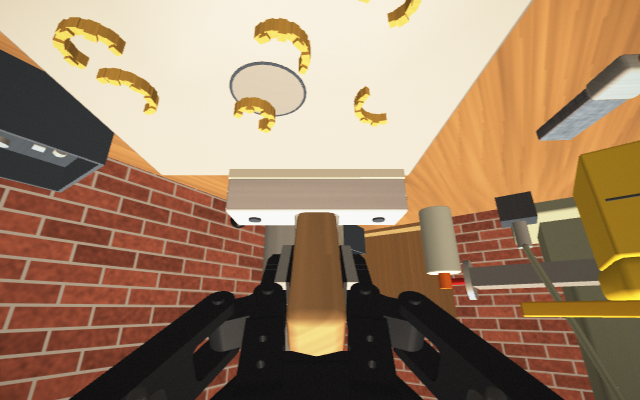

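View pics/s6c.png

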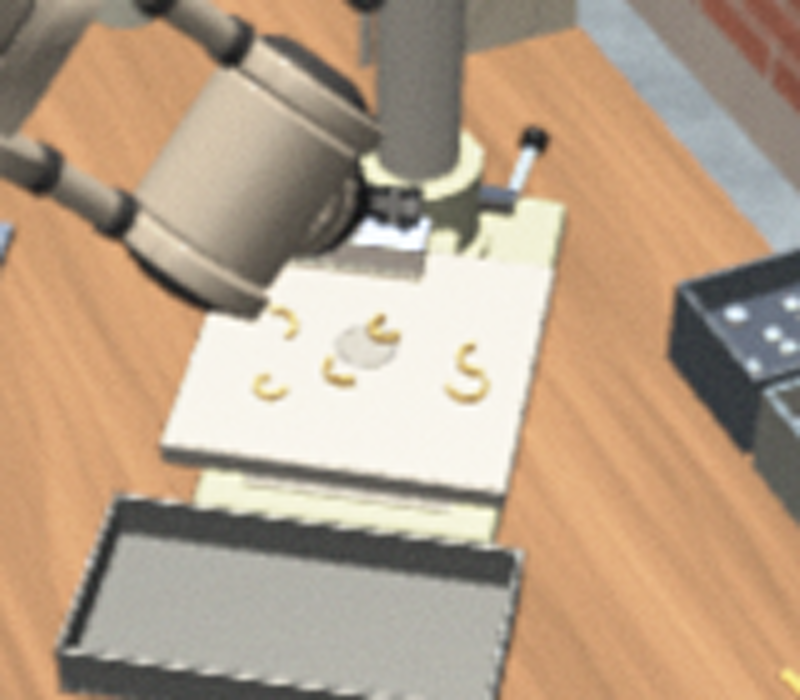

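Emit:
servo_tool --dp '[[1,-0.05,0.8],[1.9,-0.1,1.6],[2.1,-0.1,1.75],[2.1,-0.1,1.75],[2.1,-0.1,1.75]]' --rotation '[[0,0,0],[0,0,0],[0,0,0],[0,0,0],[0,0,0]]' --fingers '[1,1,1,1,1]'

```text
time: 12.25
position: [0.587, 0.1957, 0.157]
tool_rot: [0.374, -0.421, 0.802, 0.199]
contact_force: [-1.1, 0.0, -3.5]
gripper_width: 0.0233
```

Run:
```python
from h import *
footnow(); gotab(62,28,0);gotab(-105,28,0);gotab(-100,28,0);gotab(-114,28,0)
w=Cam("wrist","w7");
```

```text
t 12.25 foot W [0.5944 0.2087 0.1009] table mm [62.3 27.1  0.9] hd 0.969 zx lean 50.13 F [-1.1  0.  -3.5] w 0.0233 j [-0.18  0.47  1.95  1.31  0.81  2.55]
dp cm [0.09 0.09 0.03] rot [ 0.002  0.002 -0.003] | dist cm 0.1 ang deg 0.2
dp cm [ 10.8    0.09 -12.78] rot [ 0.002  0.002 -0.003] | dist cm 16.7 ang deg 0.2
dp cm [ 10.48   0.09 -12.4 ] rot [ 0.002  0.002 -0.003] | dist cm 16.2 ang deg 0.2
dp cm [ 11.37   0.09 -13.47] rot [ 0.002  0.002 -0.003] | dist cm 17.6 ang deg 0.2
```

View pics/w7.png

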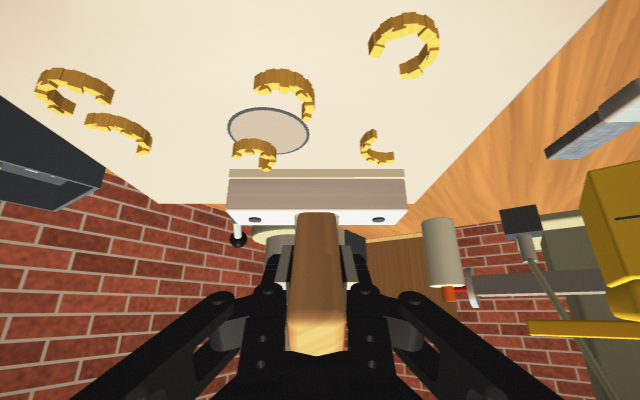

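Emit:
servo_tool --dp '[[0.7,0,-0.75],[1.65,-0.05,-1.9],[2.6,-0.1,-3.05],[3.6,-0.15,-4.2],[4.55,-0.15,-5.35],[5.5,-0.15,-6.5],[6.5,-0.15,-7.65],[7.45,-0.15,-8.8]]' --rotation '[[0,0,0],[0,0,0],[0,0,0],[0,0,0],[0,0,0],[0,0,0],[0,0,0],[0,0,0]]' --fingers '[1,1,1,1,1,1,1,1]'

```text
time: 13.3
position: [0.5224, 0.0994, 0.1562]
tool_rot: [0.374, -0.421, 0.802, 0.199]
contact_force: [1.5, 2.3, -0.1]
gripper_width: 0.0231
```

Run:
```python
from h import *
footnow(); gotab(-100,25,0);gotab(-112,25,0)
w=Cam("wrist","w8");
```

```text
t 13.3 foot W [0.5298 0.1124 0.1001] table mm [-53.7  25.8   0.1] hd 0.969 zx lean 50.15 F [ 1.5  2.3 -0.1] w 0.0231 j [-0.44  0.41  2.09  1.2   0.95  2.4 ]
dp cm [ 2.97 -0.08 -3.55] rot [ 0.002  0.003 -0.002] | dist cm 4.6 ang deg 0.2
dp cm [ 3.74 -0.08 -4.47] rot [ 0.002  0.003 -0.002] | dist cm 5.8 ang deg 0.2
```

View pics/w8.png

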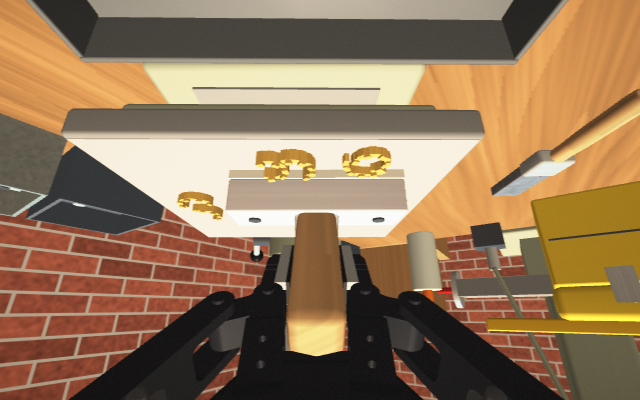

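Emit:
servo_tool --dp '[[0.65,0,-0.8],[1.3,0,-1.55],[1.95,-0.05,-2.3],[2.6,-0.05,-3.1],[3.2,-0.05,-3.8],[3.75,-0.05,-4.5],[4,-0.05,-4.8],[4,-0.05,-4.8],[4,-0.05,-4.8]]' --rotation '[[0,0,0],[0,0,0],[0,0,0],[0,0,0],[0,0,0],[0,0,0],[0,0,0],[0,0,0],[0,0,0]]' --fingers '[1,1,1,1,1,1,1,1,1]'

```text
time: 14.48
position: [0.4877, 0.0479, 0.1561]
tool_rot: [0.374, -0.421, 0.802, 0.198]
contact_force: [-4.2, -2.8, 8.6]
gripper_width: 0.0233
```

Run:
```python
from h import *
footnow(); gotab(-116,25,30);gotab(35,-66,30);gotab(35,-66,0)
w=Cam("wrist","w9");  s=Cam("side"); s.crop(240,100,400,240,5,"s9c")
```

```text
t 14.47 foot W [0.4952 0.0608 0.1   ] table mm [-115.8   25.2    0. ] hd 0.969 zx lean 50.09 F [-4.2 -2.8  8.6] w 0.0233 j [-0.61  0.39  2.13  1.11  1.03  2.33]
dp cm [-2.29 -0.01 -1.94] rot [ 0.002  0.002 -0.003] | dist cm 3.0 ang deg 0.2
dp cm [-12.    -9.11   9.63] rot [ 0.002  0.002 -0.003] | dist cm 17.9 ang deg 0.2
dp cm [-9.7  -9.12 11.55] rot [ 0.002  0.002 -0.003] | dist cm 17.6 ang deg 0.2
```

View pics/w9.png

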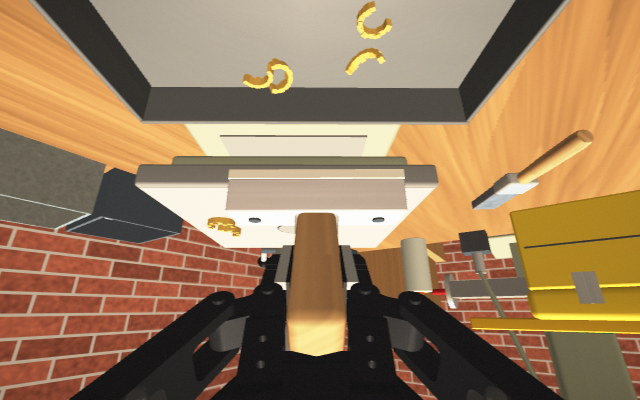

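View pics/s9c.png

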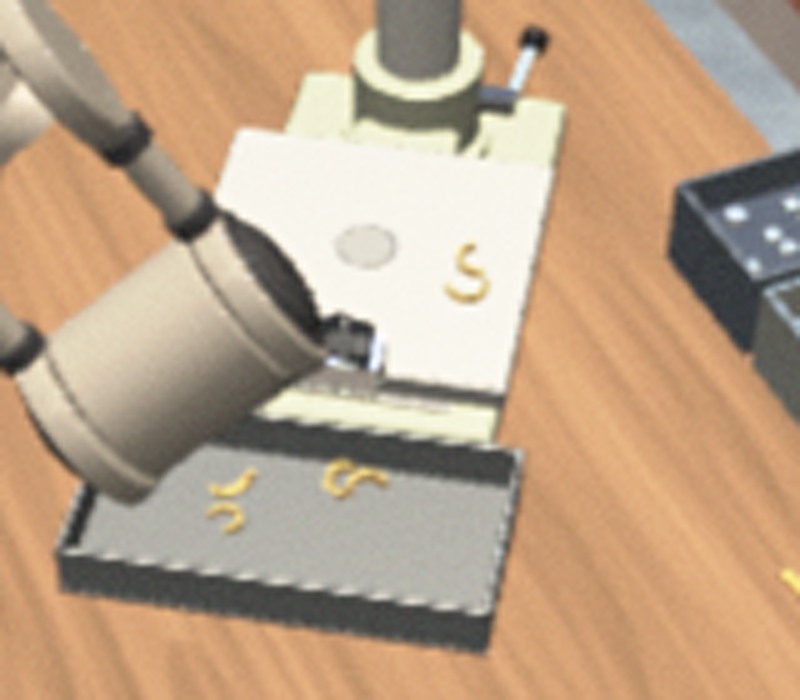

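Emit:
servo_tool --dp '[[-2.3,0,-1.9],[-2.8,-0.5,-1.5],[-5.5,-3,1.5],[-8.5,-6,5],[-11,-8.5,8.5],[-12.45,-9.1,10.2],[-12.45,-9.1,10.2],[-12.45,-9.1,10.2],[-11.3,-9.1,11.15],[-10.3,-9.1,12],[-10.2,-9.1,12.1],[-10.2,-9.1,12.1]]' --rotation '[[0,0,0],[0,0,0],[0,0,0],[0,0,0],[0,0,0],[0,0,0],[0,0,0],[0,0,0],[0,0,0],[0,0,0],[0,0,0],[0,0,0]]' --fingers '[1,1,1,1,1,1,1,1,1,1,1,1]'

```text
time: 16.08
position: [0.6522, 0.1269, 0.1563]
tool_rot: [0.374, -0.421, 0.802, 0.199]
contact_force: [-1.8, -1.2, -0.1]
gripper_width: 0.0232
```

Run:
```python
from h import *
footnow(); gotab(42,-66,0);gotab(-60,-66,0);gotab(-116,-66,0)
w=Cam("wrist","w10");  s=Cam("side"); s.crop(240,100,400,240,5,"s10c")
```

```text
t 16.07 foot W [0.6597 0.1398 0.1002] table mm [ 42.5 -65.7   0.2] hd 0.969 zx lean 50.12 F [-1.8 -1.2 -0.1] w 0.0232 j [-0.29  0.56  1.76  1.17  0.91  2.65]
dp cm [ 0.05 -0.03 -0.02] rot [ 0.002  0.002 -0.003] | dist cm 0.1 ang deg 0.3
dp cm [ 6.59 -0.04 -7.85] rot [ 0.002  0.002 -0.003] | dist cm 10.2 ang deg 0.3
dp cm [ 10.18  -0.04 -12.15] rot [ 0.002  0.002 -0.003] | dist cm 15.8 ang deg 0.3
```

View pics/w10.png

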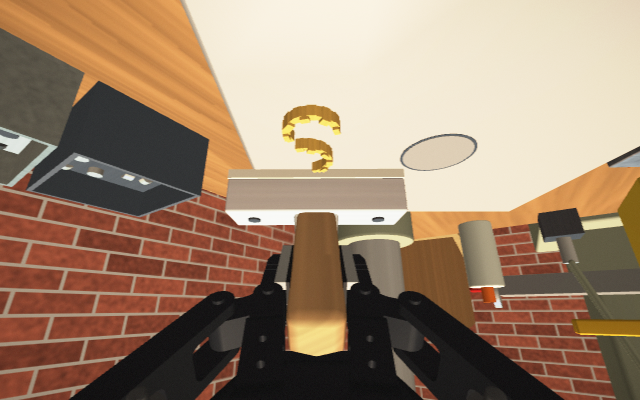

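Emit:
servo_tool --dp '[[0.65,0,-0.75],[1.6,0,-1.9],[2.55,0,-3.05],[3.55,0,-4.2],[4.5,0,-5.35],[5.45,0,-6.5],[6.4,0,-7.65],[7.05,0,-8.4],[7.7,0,-9.2],[8.35,0,-9.95],[9,0,-10.75],[9.6,0,-11.5],[10.15,0,-12.15],[10.3,0,-12.3],[10.3,0,-12.3]]' --rotation '[[0,0,0],[0,0,0],[0,0,0],[0,0,0],[0,0,0],[0,0,0],[0,0,0],[0,0,0],[0,0,0],[0,0,0],[0,0,0],[0,0,0],[0,0,0],[0,0,0],[0,0,0]]' --fingers '[1,1,1,1,1,1,1,1,1,1,1,1,1,1,1]'

```text
time: 18.05
position: [0.5616, -0.0054, 0.1563]
tool_rot: [0.374, -0.421, 0.802, 0.199]
contact_force: [-4.0, -3.1, 3.5]
gripper_width: 0.0233
```

Run:
```python
from h import *
footnow(); gotab(-118,-66,40); go(tcp_for([.53,-.2,.13],.3),pose(.3,LEAN))
w=Cam("wrist","w11");  s=Cam("side"); s.crop(240,100,400,240,5,"s11c")
```

```text
t 18.05 foot W [0.569  0.0076 0.1002] table mm [-117.8  -65.8    0.2] hd 0.969 zx lean 50.1 F [-4.  -3.1  3.5] w 0.0233 j [-0.61  0.5   1.9   1.05  1.09  2.45]
dp cm [-3.04 -0.01 -2.57] rot [ 0.002  0.002 -0.003] | dist cm 4.0 ang deg 0.2
dp cm [  9.93  -7.58 -16.56] rot [0.515 0.001 0.427] | dist cm 20.7 ang deg 38.3
```

View pics/w11.png

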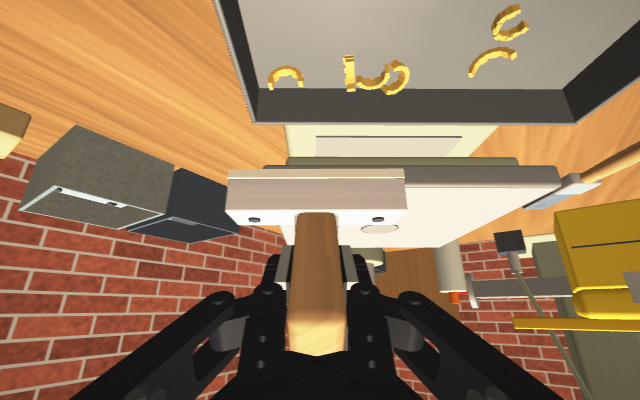

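View pics/s11c.png

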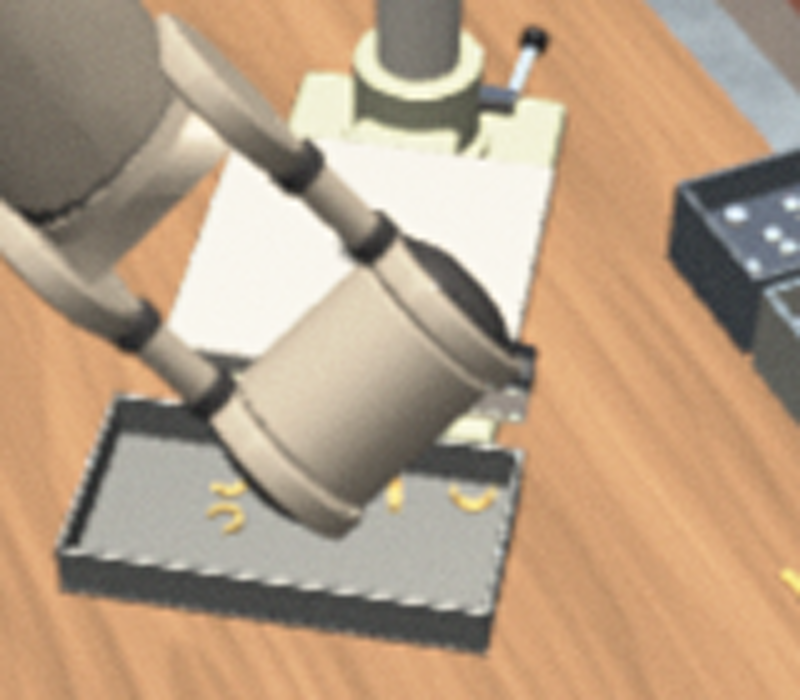

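Run:
```python
from h import *
t=Cam("top"); s=Cam("side","s12")
for z in(.12,.18): print("spout tip",t.plane((374,150.7),z),"body",t.plane((388,150),z))
print(tri(t,(374,150.7),s,(397.5,214)))
gotab(-118,-66,40); go(tcp_for([.545,-.12,.14],.45),pose(.45,LEAN));go(tcp_for([.541,-.272,.10],.01),pose(.01,LEAN))
```

```text
spout tip [ 0.66303061 -0.26759242  0.12      ] body [ 0.66525332 -0.31103337  0.12      ]
spout tip [ 0.64739174 -0.26001265  0.18      ] body [ 0.64951561 -0.30152193  0.18      ]
(array([ 0.64815818, -0.2602845 ,  0.18073677]), [np.float64(0.0009854173095787027), np.float64(0.0009854173095785886)])
dp cm [-3.03 -0.   -2.58] rot [ 0.002  0.002 -0.002] | dist cm 4.0 ang deg 0.2
dp cm [  4.49  -4.47 -11.59] rot [0.4   0.001 0.331] | dist cm 13.2 ang deg 29.7
dp cm [ 15.46 -12.24 -18.52] rot [0.737 0.    0.614] | dist cm 27.1 ang deg 55.0
```

Emit:
servo_tool --dp '[[-1.5,0,-1.3],[-3,0,-2.6],[-1.5,-1,-5],[1,-2.5,-8],[4.5,-4.5,-11.6],[8,-7,-14],[12,-10,-16.5],[15.5,-12.2,-18.5],[15.5,-12.2,-18.5],[15.5,-12.2,-18.5],[15.5,-12.2,-18.5]]' --rotation '[[0,0,0],[0,0,0],[0.13,0,0.11],[0.26,0,0.22],[0.4,0,0.33],[0.51,0,0.42],[0.63,0,0.52],[0.737,0,0.614],[0.737,0,0.614],[0.737,0,0.614],[0.737,0,0.614]]' --fingers '[1,1,1,1,1,1,1,1,1,1,1]'

```text
time: 19.62
position: [0.5258, -0.272, 0.1554]
tool_rot: [0.422, -0.005, 0.906, 0.003]
contact_force: [0.3, -0.5, -3.4]
gripper_width: 0.0235
```

Run:
```python
from h import *
footnow(); go(tcp_for([.541,-.272,.10],.01),pose(.01,LEAN)); go(tcp_for([.541,-.272,.010],.01),pose(.01,LEAN)); go(tcp_for([.541,-.272,.006],.01),pose(.01,LEAN))
w=Cam("wrist","w13");  s=Cam("side"); s.crop(230,100,430,300,4,"s13c")
```

```text
t 19.62 foot W [ 0.5407 -0.2707  0.0993] table mm [-363.3 -200.    -0.7] hd 0.012 zx lean 49.97 F [ 0.3 -0.5 -3.4] w 0.0235 j [-0.96  0.4   2.09  1.51  0.69  2.47]
dp cm [-0.07 -0.13 -0.02] rot [ 0.002 -0.001  0.001] | dist cm 0.1 ang deg 0.1
dp cm [ 6.82 -0.14  5.77] rot [ 0.002 -0.001  0.001] | dist cm 8.9 ang deg 0.1
dp cm [ 7.13 -0.14  6.03] rot [ 0.002 -0.001  0.001] | dist cm 9.3 ang deg 0.1
```

View pics/w13.png

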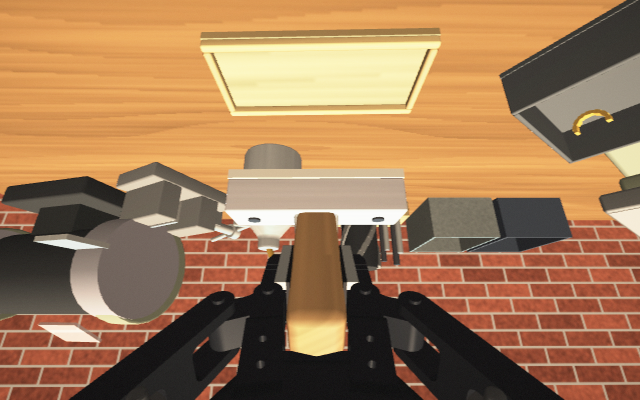

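View pics/s13c.png

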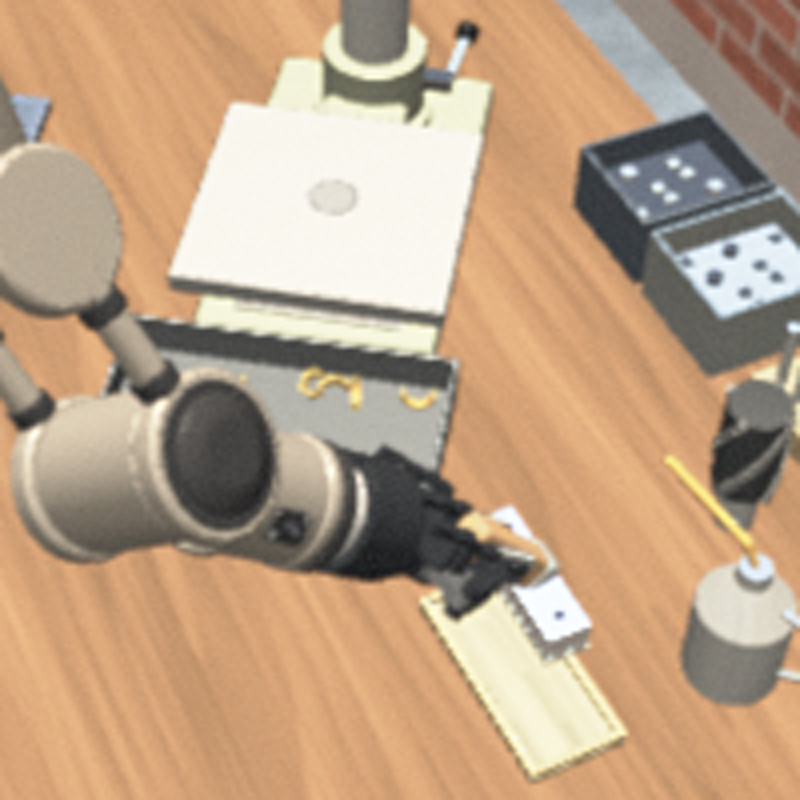

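Table clear. Lowering into the rest, gently at the end.

Emit:
servo_tool --dp '[[2,-0.05,1.6],[4,-0.1,3.35],[5.5,-0.14,4.65],[6.4,-0.14,5.4],[6.8,-0.14,5.75],[7.1,-0.14,6],[7.15,-0.14,6.05],[7.15,-0.14,6.05]]' --rotation '[[0,0,0],[0,0,0],[0,0,0],[0,0,0],[0,0,0],[0,0,0],[0,0,0],[0,0,0]]' --fingers '[1,1,1,1,1,1,1,1]'

```text
time: 20.72
position: [0.5263, -0.2744, 0.0624]
tool_rot: [0.423, -0.005, 0.906, 0.002]
contact_force: [-0.5, 0.0, -0.9]
gripper_width: 0.0236
```

Run:
```python
from h import *
footnow(); go(tcp_for([.541,-.272,.006],.01),pose(.01,LEAN))
w=Cam("wrist","w14");  s=Cam("side"); s.crop(300,200,420,300,6,"s14c")
```

```text
t 20.73 foot W [ 0.5412 -0.2731  0.0063] table mm [-365.  -201.7  -93.7] hd 0.01 zx lean 50.04 F [-0.5  0.  -0.9] w 0.0236 j [-0.96  0.62  2.14  1.83  0.71  2.05]
dp cm [0.03 0.11 0.01] rot [ 0.     0.001 -0.   ] | dist cm 0.1 ang deg 0.0
```

View pics/w14.png

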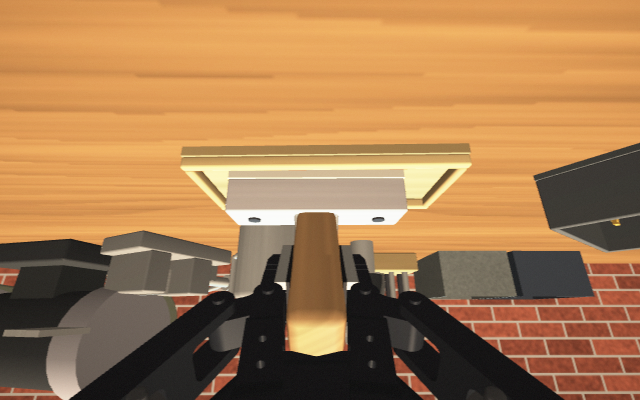

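View pics/s14c.png

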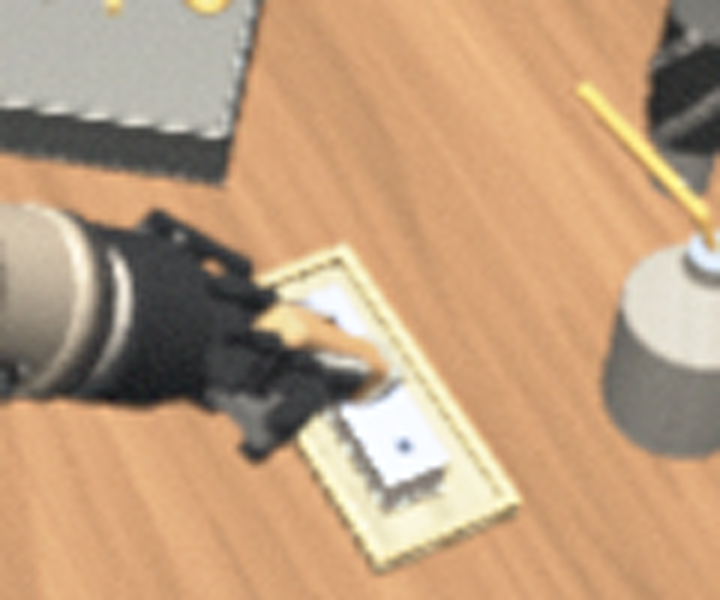

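Emit:
servo_tool --dp '[[0.05,0,0.04],[0.05,0,0.04],[0.05,0,0.04],[0.05,0,0.04],[0.05,0,0.04],[0.05,0,0.04],[0.05,0,0.04],[0.05,0,0.04]]' --rotation '[[0,0,0],[0,0,0],[0,0,0],[0,0,0],[0,0,0],[0,0,0],[0,0,0],[0,0,0]]' --fingers '[1,1,0,0,0,0,0,0]'

```text
time: 21.82
position: [0.526, -0.2743, 0.061]
tool_rot: [0.422, -0.004, 0.906, 0.003]
contact_force: [0.1, -0.6, -0.8]
gripper_width: 0.0853
```

Run:
```python
from h import *
footnow()
w=Cam("wrist","w15")
```

```text
t 21.82 foot W [ 0.5409 -0.2729  0.0049] table mm [-365.  -201.4  -95.1] hd 0.01 zx lean 49.98 F [ 0.1 -0.6 -0.8] w 0.0853 j [-0.96  0.63  2.15  1.83  0.71  2.05]
```

View pics/w15.png

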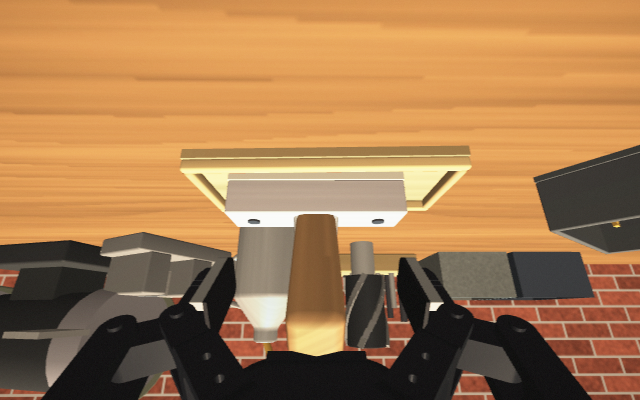

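Emit:
servo_tool --dp '[[0,0,-1.5],[0,0,-4],[0,0,-8],[0,0,-13],[0,0,-13],[0,0,-13],[0,0,-13]]' --rotation '[[0,0,0],[0,0,0],[0,0,0],[0,0,0],[0,0,0],[0,0,0],[0,0,0]]' --fingers '[0,0,0,0,0,0,0]'

```text
time: 22.75
position: [0.427, -0.2749, 0.1439]
tool_rot: [0.422, -0.005, 0.906, 0.003]
contact_force: [-0.1, 0.1, 1.6]
gripper_width: 0.0855
```

Run:
```python
from h import *
footnow()
w=Cam("wrist","w16"); s=Cam("side","s16"); s.crop(240,130,400,290,4,"s16c"); t=Cam("top"); t.crop(170,130,420,270,3,"t16")
```

```text
t 22.75 foot W [ 0.4419 -0.2736  0.0878] table mm [-421.6 -120.1  -12.2] hd 0.011 zx lean 49.96 F [-0.1  0.1  1.6] w 0.0855 j [-1.21  0.36  2.26  1.44  0.81  2.28]
```

View pics/s16c.png

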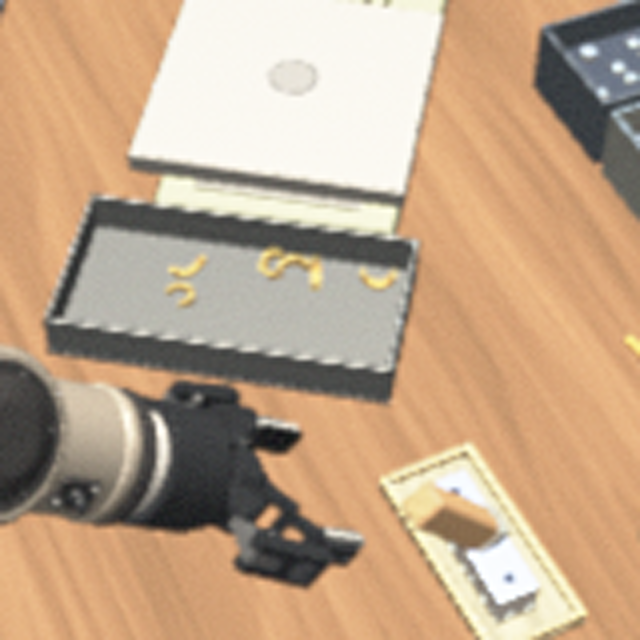

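View pics/t16.png

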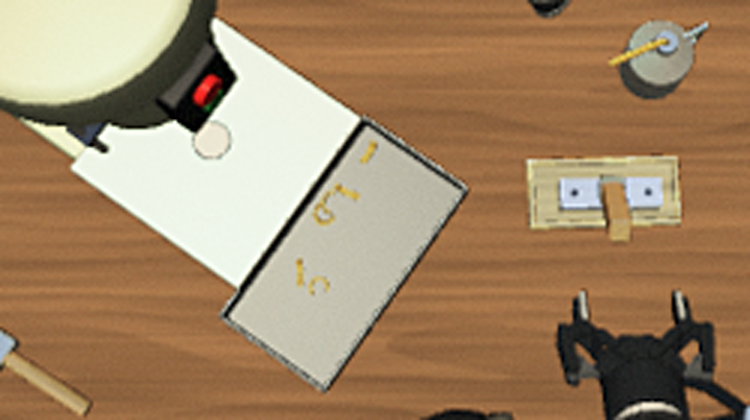

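View pics/w16.png

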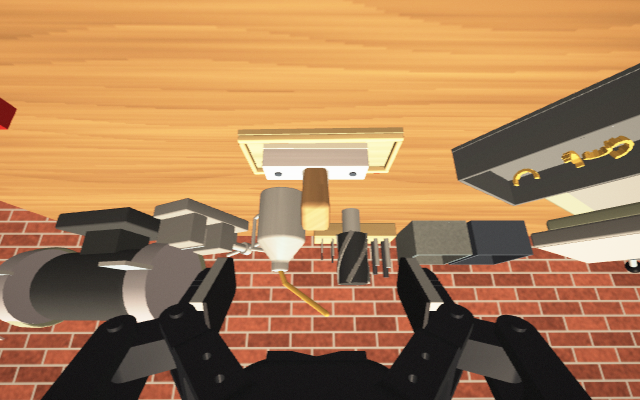

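Run:
```python
from h import *
pc=np.array([.477,.012]); 
for n in("top","side"):
  cam=Cam(n); hsv=cv2.cvtColor(cam.im,cv2.COLOR_BGR2HSV)
  m=((hsv[...,0]>12)&(hsv[...,0]<32)&(hsv[...,1]>90)).astype(np.uint8)
  c,s=np.cos(TYAW),np.sin(TYAW); Rr=np.array([[c,-s],[s,c]])
  q=np.array([cam.proj([*(pc+Rr@l),.02]) for l in np.array([[.066,.131],[.066,-.131],[-.066,-.131],[-.066,.131]])]).astype(np.int32)
  mm=np.zeros_like(m); cv2.fillPoly(mm,[q],1); m&=mm
  k,lab,st,cen=cv2.connectedComponentsWithStats(m)
  for i in range(1,k):
    if st[i,4]<4: continue
    p=cam.plane(cen[i],.012)[:2]; print(n,st[i,4],"pan mm",np.round(Rr.T@(p-pc)*1000))
t=Cam("top")
c=[t.plane((u/3+170,v/3+130),.034) for u,v in ((560,179),(662,179),(662,206),(561,208))]; print("block",np.round(np.mean(c,0),4))
footnow()
```

```text
top 17 pan mm [  47. -106.]
top 48 pan mm [ 46. -36.]
top 17 pan mm [33. 47.]
top 17 pan mm [ 8. 46.]
side 55 pan mm [ 51. -32.]
side 14 pan mm [32. 46.]
side 15 pan mm [  45. -104.]
side 13 pan mm [ 6. 46.]
block [ 0.5396 -0.2751  0.034 ]
t 23.05 foot W [ 0.4415 -0.2737  0.0882] table mm [-421.9 -120.   -11.8] hd 0.011 zx lean 49.96 F [-0.3 -0.1 -0.6] w 0.0852 j [-1.21  0.35  2.26  1.44  0.81  2.28]
```

All the chips are well inside the pan (blob sizes add up to six), and the scraper stands about 7 mm from the middle of the rest. I'm handing the job in.

```bash
python3 -c "
from h import *
print(bot.job_done()); footnow()"
```

```text
the job is handed in; nothing more can be done
None
the job is handed in; nothing more can be done
```

I took the scraper from its rest and cleared the drill's table in two pulls, four chips in the first and two in the second. I then set the scraper back on its rest, let go, backed the arm clear and handed the job in at about 23 s. No verdict was reported.

**Chips:** the last side and top pictures show the table empty and all six chips in the pan. Three of them lie in one cluster. The chips and the cluster measure at most about 51 mm and 106 mm from the pan's middle, against limits of 66 and 131 mm. Some rest on edge, but they are below the rim.

**Scraper:** it sits in the tray with the gripper open and about 13 cm away. The last picture puts its centre about 7 mm from the middle of the rest, against a limit of 30 mm. I did not measure its tilt, but it was released at the gripper height and angle it had when picked up, and it looks flat.

**Contacts:** the wrist force stayed within about 10 N in the readings after each move. None of them suggested a knock on the drill head, and the pictures show no other tool moved.

**One thing went wrong:** the first approach to the scraper ran the last joint to its limit and stopped short. I turned the wrist the other way, which cost about 4 s and disturbed nothing.

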